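# Stack the brush tubes on the tray and chock the row

### The job

Stack the three brush tubes on the open-fronted wooden tray: first lay the black tube along the tray's back rail, then the bamboo tube beside it, then push the stone paperweight lengthways up against the bamboo tube's open side so that rail, black tube, bamboo tube and paperweight all stand snug together and the row cannot roll apart. Only when the row is chocked, lay the red tube on top in the groove between the other two, all centred along the tray, and let go of everything. Leave the ink bowl, the inkstone and the brush jar where they stand.

Things in the scene. Friction and masses are not known exactly. Their poses are not given: they have to be found in the camera images.
- tray: Dark wood tray, blue felt floor, fixed. 190 mm (x) by 270 mm (y); origin: centre of its underside, z up. Floor 8 mm above the table. Back rail along the whole +x edge: inner face at x=+81 mm, 22 mm above the floor. End lips (6 mm) at y=+-131 mm, 254 mm apart inside; front (-x) open, floor ends at x=-95. Tubes set down 22 mm apart leave room for a finger; the paperweight can push them together.
- black_tube_center (a point): Black lacquered brush tube with brass bands, a rigid closed cylinder lying on its side: 38 mm diameter, 200 mm long with rounded ends, 0.13 kg, rolls about its long axis. The point is its centre (19 mm above what it lies on); its y axis is the long axis.
- bamboo_tube_center (a point): Pale yellow-brown bamboo brush tube with brown bands, of the same size and weight: 38 mm diameter, 200 mm long with rounded ends, rolls. The point is its centre; its y axis is the long axis.
- red_tube_center (a point): Red lacquered brush tube with brass bands, of the same size and weight: 38 mm diameter, 200 mm long with rounded ends, rolls. The point is its centre; its y axis is the long axis. Resting in the groove between two touching tubes its centre is 33 mm above theirs.
- paperweight_center (a point): Pale stone bar 180 mm long (y), 32 wide (x), 20 high, 0.4 kg, with a brass block knob on the middle of its top: 24 mm along y, 16 along x, 18 high. The point is the centre of the bar, 10 mm above its underside, 19 mm below the knob's middle. Held by the knob, fingers closing along its length, its long sides stay clear and it can be slid along the tray floor to push the tubes.
- ink_bowl: Bystander: black bowl, 110 mm across, 50 mm high, loose. Origin at the centre of its underside.
- inkstone: Bystander: small dark grey rectangular inkstone, 60 x 92 mm, 22 mm high, loose. Origin at the centre of its underside.
- brush_jar: Bystander: white and blue porcelain jar, 72 mm across, 85 mm high, with brushes standing in it to about 190 mm, loose. Origin at the centre of its underside.
Things that resemble listed ones, but are neither listed nor needed, are in the scene too. Of the things shaped like the part that bears paperweight_center, the marble one is meant. There is more than one size of the part that bears black_tube_center; the job needs the smaller.

How it is judged (in metres and radians):
On the way, in this order (a step that is already met when the one before it is completed fails the run):
1. the black tube lies on the tray along the back rail, let go (x of black_tube_center in the frame of tray between 0.01 and 0.066 m and y of black_tube_center in the frame of tray between -0.025 and 0.025 m and z of black_tube_center in the frame of tray between 0.023 and 0.031 m and angle between the y axis of black_tube_center and the y axis of tray, either way round below 0.2 rad and linear speed of black_tube below 0.02 m/s and contact force between the fingers and black_tube below 0.05 N and not (x of bamboo_tube_center in the frame of tray between -0.095 and 0.09 m and y of bamboo_tube_center in the frame of tray between -0.13 and 0.13 m) and not (x of paperweight_center in the frame of tray between -0.095 and 0.09 m and y of paperweight_center in the frame of tray between -0.13 and 0.13 m) and not (x of red_tube_center in the frame of tray between -0.095 and 0.09 m and y of red_tube_center in the frame of tray between -0.13 and 0.13 m)), for 0.2 s.
2. the bamboo tube lies beside it on the tray's floor, let go (x of black_tube_center in the frame of tray between 0.004 and 0.066 m and y of black_tube_center in the frame of tray between -0.025 and 0.025 m and z of black_tube_center in the frame of tray between 0.023 and 0.031 m and angle between the y axis of each of black_tube_center, bamboo_tube_center and the y axis of tray, either way round below 0.2 rad and x of bamboo_tube_center in the frame of tray between -0.06 and 0.032 m and y of bamboo_tube_center in the frame of tray between -0.025 and 0.025 m and z of bamboo_tube_center in the frame of tray between 0.023 and 0.031 m and linear speed of bamboo_tube below 0.02 m/s and contact force between the fingers and bamboo_tube below 0.05 N and not (x of paperweight_center in the frame of tray between -0.095 and 0.09 m and y of paperweight_center in the frame of tray between -0.13 and 0.13 m) and not (x of red_tube_center in the frame of tray between -0.095 and 0.09 m and y of red_tube_center in the frame of tray between -0.13 and 0.13 m)), for 0.2 s.
3. the paperweight chocks the row snugly against the rail, before the red tube comes (x of black_tube_center in the frame of tray between 0.054 and 0.066 m and y of black_tube_center in the frame of tray between -0.025 and 0.025 m and z of black_tube_center in the frame of tray between 0.023 and 0.031 m and angle between the y axis of each of black_tube_center, bamboo_tube_center, paperweight_center and the y axis of tray, either way round below 0.12 rad and x of bamboo_tube_center in the frame of tray between 0.012 and 0.028 m and y of bamboo_tube_center in the frame of tray between -0.025 and 0.025 m and z of bamboo_tube_center in the frame of tray between 0.023 and 0.031 m and x of paperweight_center in the frame of tray between -0.027 and -0.007 m and y of paperweight_center in the frame of tray between -0.025 and 0.025 m and z of paperweight_center in the frame of tray between 0.014 and 0.022 m and not (x of red_tube_center in the frame of tray between -0.095 and 0.09 m and y of red_tube_center in the frame of tray between -0.13 and 0.13 m)), for 0.2 s.
At the end, for the whole second after the job is handed in: Black tube, bamboo tube, paperweight stand in this order along the rail on the tray floor, gaps within 8, 12, 16 mm in all counted from the rail, within 7 deg and 25 mm lengthways; the red tube rests in the groove on top (33 +-6 mm higher, 8 deg, 30 mm lengthways); all let go and at rest (x of black_tube_center in the frame of tray between 0.054 and 0.066 m and y of black_tube_center in the frame of tray between -0.025 and 0.025 m and z of black_tube_center in the frame of tray between 0.023 and 0.031 m and angle between the y axis of each of black_tube_center, bamboo_tube_center, paperweight_center and the y axis of tray, either way round below 0.12 rad and x of bamboo_tube_center in the frame of tray between 0.012 and 0.028 m and y of bamboo_tube_center in the frame of tray between -0.025 and 0.025 m and z of bamboo_tube_center in the frame of tray between 0.023 and 0.031 m and x of paperweight_center in the frame of tray between -0.027 and -0.007 m and y of paperweight_center in the frame of tray between -0.025 and 0.025 m and z of paperweight_center in the frame of tray between 0.014 and 0.022 m and x of red_tube_center in the frame of tray between 0.028 and 0.054 m and y of red_tube_center in the frame of tray between -0.03 and 0.03 m and z of red_tube_center in the frame of tray between 0.054 and 0.066 m and angle between the y axis of red_tube_center and the y axis of tray, either way round below 0.15 rad and linear speed of each of black_tube, bamboo_tube, red_tube, paperweight below 0.02 m/s and contact force between the fingers and black_tube below 0.05 N and contact force between the fingers and bamboo_tube below 0.05 N and contact force between the fingers and red_tube below 0.05 N and contact force between the fingers and paperweight below 0.05 N); the robot touches nothing.
It fails at once if the ink bowl is disturbed (moved more than 20 mm) (distance of ink_bowl from where it was at the start of the episode above 0.02 m).
It fails at once if the inkstone is disturbed (moved more than 20 mm) (distance of inkstone from where it was at the start of the episode above 0.02 m).
It fails at once if the brush jar is disturbed (moved more than 20 mm) (distance of brush_jar from where it was at the start of the episode above 0.02 m).
It also fails if it takes over 120 s, if anything falls off the work surface, if the arm or the gripper's body presses on something with over 40 N, if the wrist force passes 120 N, or if a joint passes its speed limit or range.

### The arm

A 6-joint arm with a two-finger parallel gripper is mounted at the origin on the work surface. World frame = base frame: x ahead of the robot, y to its left, z up, the work surface at z = 0. Lengths are in m, angles in degrees, forces in N, time in s.
With the tool pointing down it reaches from about 0.4 to 0.925 m from the base axis. Payload 12.5 kg.
Tool frame: the origin (TCP) lies at the very end of the fingers, on their centre line; the grasp point (between the pads) lies 19 mm behind it; z points along the fingers, y is the direction in which the jaws open and shut (so a half turn about z gives the same grasp; the last joint's range is limited). The gripper opens to 95 mm and grips with 3 to 60 N. Pads are 20 mm wide; open, the fingers measure 119 mm over their backs; the gripper's body (75 mm by 180 mm) begins 59 mm behind the grasp point.
Start: joints at [66.2, 28.126, 89.318, -0, 62.55, -6.05], TCP at [0.191, 0.595, 0.215] pointing down, gripper open.
Joint ranges: [-177.58, 177.58], [-47.91, 125.51], [2.72, 160], [-65.01, 245.01], [3.68, 167.84], [-153.87, 153.87]. Speed limits (degrees/s): [127.2, 127.2, 159.86, 180, 180, 180].

### API

Orientations are given as [roll, pitch, yaw] about the fixed x, y, z axes, in that order (R = Rz(yaw) Ry(pitch) Rx(roll)).
In Python, from rig import env gives the robot as it stands.
- The arm moves only by the tool send_rows, never from a script. Its argument "moves" is a list of rows, each a list of 4 numbers: the shift along the tool's x, y, z normalised to -1 to 1, where 1 is 6 cm, then the turn about the tool's z normalised to -1 to 1, where 1 is 6 degrees. A call has 1 to 5 rows; each row shifts and turns the commanded pose from where the row before left it, along the tool's axes as they then stand; what a row does not reach is not made up. A row lasts 1/8 s, in which the tool goes at most 62.5 mm and 10.7 degrees, less where a joint would pass 70% of its speed; a pose out of reach is approached as far as the arm can. A call with a number of a shift or a turn outside -1 to 1 is refused whole. A call with a gripper value outside its range is refused whole. "fingers" is the closure, from 0 (fully open) to 1 (shut), set as the call begins (left out, the last holds). The fingers move at their own pace and stop on an object; "squeeze" is the grip in N (left out, the last holds). Time passes only in rows, so rows that do not move let the fingers close. It gives the time, the measured TCP pose, the force and the opening at its end, in the units of the state.
- env.observe(): the state, without advancing time (a new reading comes with each control period).
- env.get_image(name): name is "scene" or "top"; returns a dict with "image" (420x560x3 uint8, red, green, blue), "intrinsics" (3x3 intrinsics, pixels), "pose" (4x4, takes a point from camera to world coordinates). Camera axes: x right, y down, z forward; pixel columns grow to the right and rows downward; lengths in m; the calibration is good to about 2 mm. A picture is of the moment at which its call begins. There is no depth.
- env.finish_job(): hands the job in, once; it reports no verdict.
The state is a dict: "t": time; "qpos": joint angles; "joint_velocities": joint speeds; "effort": joint torques, N m; "position": TCP position; "eef_rot": TCP orientation; "wrist_force": force on the tool from outside, world axes, zero at the start; "torque": the same for the moment, N m; "width": opening from 0.0 (shut) to 1.0 (fully open).
Only numpy, scipy, OpenCV 4.12 (cv2) and the standard library are available. Lean on these libraries where they do the work, as an engineer would, in place of code of your own. Each camera call takes 0.05 s, during which the arm holds its last target.

## Working session

There is one attempt and no reset: what is moved stays moved. The work goes in short steps, Python scripts to look and compute and a tool call to move; the robot and the scene stay as the last step left them, time stands still between calls to the robot, and variables do not carry over. Pictures are saved under pics/ and viewed, and the job is handed in when it is done.

Besides the shell and the picture viewer there is one more tool, called after ">>>" by a JSON object that holds its "op" and its "data". send_rows: Moves the arm, as the interface text tells. Its arguments: {"type":"object","properties":{"moves":{"type":"array"},"fingers":{"type":"number"},"squeeze":{"type":"number"}},"required":["moves"]}

```bash
ls; mkdir -p pics; python3 - <<'E'
from rig import env
import cv2,numpy as np
print(env.observe())
for n in("scene","top"):
    d=env.get_image(n); cv2.imwrite(f"pics/{n}0.png",d["image"][:,:,::-1]); print(n,d["intrinsics"],np.round(d["pose"],4))
E
```

```text
pics
{'t': 0.0, 'qpos': array([ 6.61984683e+01,  2.81626690e+01,  8.93496080e+01,  4.72613601e-04,
        6.25506145e+01, -6.04962386e+00]), 'joint_velocities': array([0.06786543, 0.01979287, 0.05272149, 0.02599038, 0.13609035,
       0.01828374]), 'effort': array([-3.83459803e-03, -6.12634349e+01, -2.58176923e+01,  6.91279862e-02,
        4.82607284e-02, -1.10038154e-04]), 'position': array([0.19042826, 0.59502505, 0.2140809 ]), 'eef_rot': array([-1.79937503e+02, -7.04494783e-03,  1.62247870e+02]), 'wrist_force': array([ 0.22638364, -0.49121933, -0.07521254]), 'torque': array([ 0.0146867 ,  0.03250072, -0.04287556]), 'width': 0.9966454037557265}
scene [[408.96901247   0.         275.65749966]
 [  0.         408.96901247 212.19276665]
 [  0.           0.           1.        ]] [[-0.6371  0.4711 -0.6101  1.1402]
 [ 0.7708  0.3913 -0.5027  0.5047]
 [ 0.0019 -0.7905 -0.6124  0.6883]
 [ 0.      0.      0.      1.    ]]
top [[394.20969107   0.         277.85379723]
 [  0.         394.20969107 208.02949693]
 [  0.           0.           1.        ]] [[ 0.0167 -0.9947  0.1015  0.3775]
 [-0.9999 -0.017  -0.0022  0.0242]
 [ 0.0039 -0.1014 -0.9948  1.1658]
 [ 0.      0.      0.      1.    ]]
```

View pics/scene0.png

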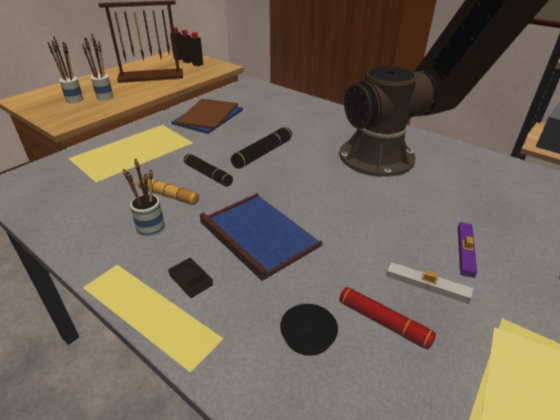

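View pics/top0.png

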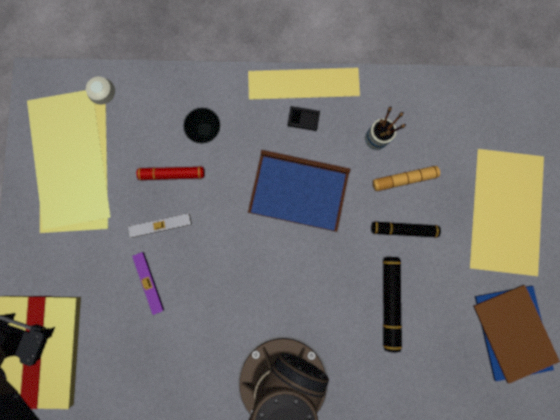

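The top view has small black tube at (406,229), bamboo (407,178), red (171,173), marble weight (160,226; the purple one is a decoy) and tray (299,190) with its rail on the upper side. The larger black tube at (392,304) is also a decoy.

```bash
cat > h.py <<'E'
import cv2,numpy as np
from rig import env
def proj(d,P):
    T=np.linalg.inv(d["pose"]);p=(T[:3,:3]@np.atleast_2d(P).T).T+T[:3,3]
    u=(d["intrinsics"]@p.T).T; return u[:,:2]/u[:,2:]
def unproj(d,uv,z):
    uv=np.atleast_2d(uv).astype(float); K=d["intrinsics"];r=np.c_[(uv[:,0]-K[0,2])/K[0,0],(uv[:,1]-K[1,2])/K[1,1],np.ones(len(uv))]
    w=r@d["pose"][:3,:3].T;o=d["pose"][:3,3]
    return o+w*((z-o[2])/w[:,2])[:,None]
def save(d,name,box=None,f=1):
    im=d["image"][:,:,::-1]
    if box: x0,y0,x1,y1=box; im=im[y0:y1,x0:x1]
    cv2.imwrite(f"pics/{name}.png",cv2.resize(im,None,fx=f,fy=f,interpolation=cv2.INTER_CUBIC))
E
python3 - <<'E'
from h import *
d=env.get_image("top"); save(d,"tA",(235,100,445,250),3.7); save(d,"tB",(115,150,255,255),5)
hsv=cv2.cvtColor(d["image"],cv2.COLOR_RGB2HSV)
for n,p in dict(b=(406,229),bam=(395,181),red=(171,173),stone=(140,230),felt=(300,190),table=(230,260),rail=(300,159)).items(): print(n,d["image"][p[1],p[0]],hsv[p[1],p[0]])
E
```

```text
b [ 4  8 10] [100 153  10]
bam [186 144  76] [ 19 151 186]
red [154  25  25] [  0 214 154]
stone [164 163 168] [126   8 168]
felt [ 42  66 111] [110 159 111]
table [121 122 128] [116  14 128]
rail [73 46 32] [ 10 143  73]
```

View pics/tA.png

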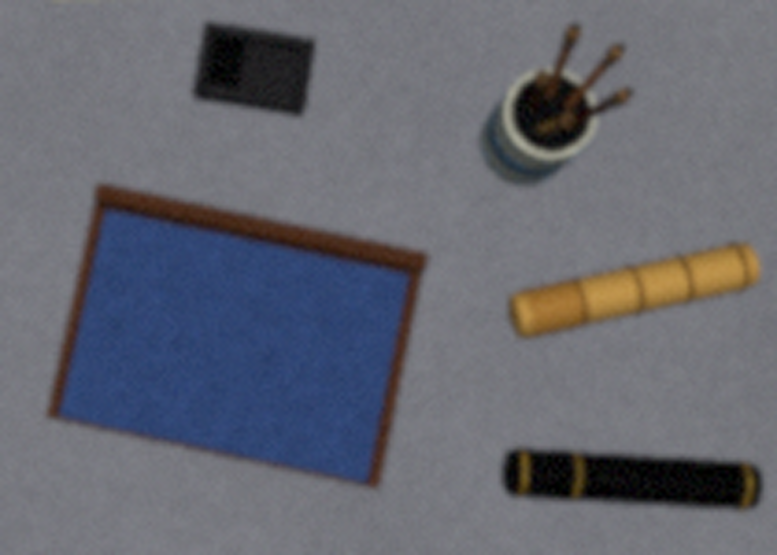

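View pics/tB.png

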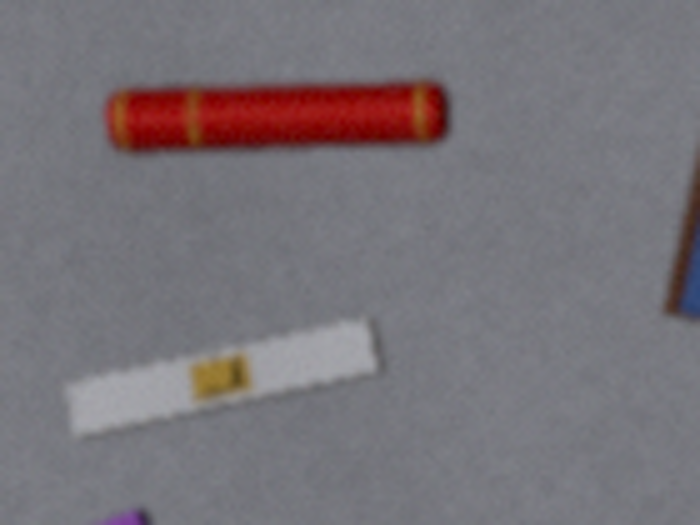

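```bash
cat >> h.py <<'E'
def seg(d,kind,roi):
    hsv=cv2.cvtColor(d["image"],cv2.COLOR_RGB2HSV).astype(int);H,S,V=hsv[...,0],hsv[...,1],hsv[...,2]
    m={'black':(V<62),'bam':(S>90)&(H>8)&(H<32)&(V>60),'red':(S>110)&((H<14)|(H>172))&(V>50),
       'stone':(V>146)|((S>90)&(H<32)),'felt':(S>90)&(H>98)&(H<122)&(V>45)}[kind]
    x0,y0,x1,y1=roi; k=np.zeros(m.shape,np.uint8);k[y0:y1,x0:x1]=m[y0:y1,x0:x1]
    n,l,st,c=cv2.connectedComponentsWithStats(k)
    i=1+np.argmax(st[1:,4]); return (l==i)
def rect(d,kind,roi,z):
    m=seg(d,kind,roi); ys,xs=np.nonzero(m)
    W=unproj(d,np.c_[xs,ys],z)[:,:2]
    (c,s,a)=cv2.minAreaRect((W*1000).astype(np.float32))
    cen=W.mean(0)*1000; ev,E=np.linalg.eigh(np.cov(W.T)); v=E[:,1]
    ang=np.degrees(np.arctan2(v[1],v[0]))-90; ang=(ang+90)%180-90   # yaw of the y axis
    return dict(rc=np.round(c,1),size=np.round(s,1),cen=np.round(cen,1),ang=round(ang,2),ra=round(a,1))
E
python3 - <<'E'
from h import *
d=env.get_image("top")
print('tray',rect(d,'felt',(240,140,360,240),.008))
print('black',rect(d,'black',(365,215,448,243),.019))
print('bam',rect(d,'bam',(365,160,448,195),.019))
print('red',rect(d,'red',(125,155,215,190),.019))
print('stone',rect(d,'stone',(120,205,200,245),.020))
E
```

```text
tray {'rc': array([542.9, -37.2]), 'size': array([249.3, 172.1]), 'cen': array([542. , -37.3]), 'ang': np.float64(-11.19), 'ra': 78.7}
black {'rc': array([ 438.2, -375.6]), 'size': array([128.7,  35.1]), 'cen': array([ 438.1, -374.9]), 'ang': np.float64(-2.36), 'ra': 87.8}
bam {'rc': array([ 590.3, -355.9]), 'size': array([ 36. , 202.4]), 'cen': array([ 590.3, -354.7]), 'ang': np.float64(13.77), 'ra': 13.6}
red {'rc': array([593.4, 342.7]), 'size': array([ 35.3, 197.4]), 'cen': array([593.3, 342.3]), 'ang': np.float64(2.47), 'ra': 2.7}
stone {'rc': array([439.9, 367.9]), 'size': array([ 30.5, 177.5]), 'cen': array([439.4, 367.9]), 'ang': np.float64(13.3), 'ra': 13.3}
```

```bash
python3 - <<'E'
from h import *
d=env.get_image("top"); s=env.get_image("scene")
# black incl. bands: seg dark or brass
hsv=cv2.cvtColor(d["image"],cv2.COLOR_RGB2HSV).astype(int);m=np.zeros(hsv.shape[:2],bool)
mm=(hsv[...,2]<62)|(hsv[...,1]>70); m[215:243,365:448]=mm[215:243,365:448]
ys,xs=np.nonzero(m);W=unproj(d,np.c_[xs,ys],.019)[:,:2];print('black',cv2.minAreaRect((W*1000).astype(np.float32)),W.mean(0))
hsv=None
# knob
print('knob px->', unproj(d,[115+220/5,150+376/5],.038))
# jar rim centre in top image at z=.085 , brush tips z~.19
o=lambda x,y:(235+x/3.7,100+y/3.7)
print('jar rim',unproj(d,[o(550,112)],.085),'bottom',unproj(d,[o(520,150)],.0))
print('tips',unproj(d,[o(572,32),o(617,50),o(626,97)],.18))
obj=dict(black=(.438,-.375,.019,-2.4),bam=(.590,-.355,.019,13.7),red=(.5935,.3425,.019,2.6),stone=(.440,.368,.020,13.3))
c=np.radians(-11.25); tr=np.array([.5425,-.0372])+.007*np.array([np.cos(c),np.sin(c)]); print('tray',tr)
im=s["image"][:,:,::-1].copy(); im2=d["image"][:,:,::-1].copy()
for cam,I in((s,im),(d,im2)):
  for n,(x,y,z,a) in obj.items():
    a=np.radians(a); v=np.array([-np.sin(a),np.cos(a),0])*.1; p=np.array([x,y,z])
    for q in proj(cam,[p-v,p,p+v]): cv2.circle(I,tuple(np.round(q).astype(int)),2,(0,255,0),-1)
  ex=np.array([np.cos(c),np.sin(c)]);ey=np.array([-ex[1],ex[0]])
  P=[np.r_[tr+ex*a+ey*b,.008] for a,b in((.081,.127),(.081,-.127),(-.095,-.127),(-.095,.127))]
  cv2.polylines(I,[np.round(proj(cam,P)).astype(int)],True,(0,255,0),1)
cv2.imwrite("pics/chkS.png",cv2.resize(im[120:360,130:490],None,fx=2.2,fy=2.2)); cv2.imwrite("pics/chkT.png",cv2.resize(im2[100:260,110:460],None,fx=2.2,fy=2.2))
E
```

```text
black ((439.3038024902344, -350.95062255859375), (201.26812744140625, 35.580810546875), 87.87334442138672) [ 0.43926923 -0.3501701 ]
knob px-> [[0.43736265 0.36077353 0.038     ]]
jar rim [[ 0.71285721 -0.27231462  0.085     ]] bottom [[ 0.70687637 -0.27071793  0.        ]]
tips [[ 0.74096342 -0.26223036  0.18      ]
 [ 0.72857751 -0.29348308  0.18      ]
 [ 0.69501973 -0.29923206  0.18      ]]
tray [ 0.5493655  -0.03856563]
```

View pics/chkS.png

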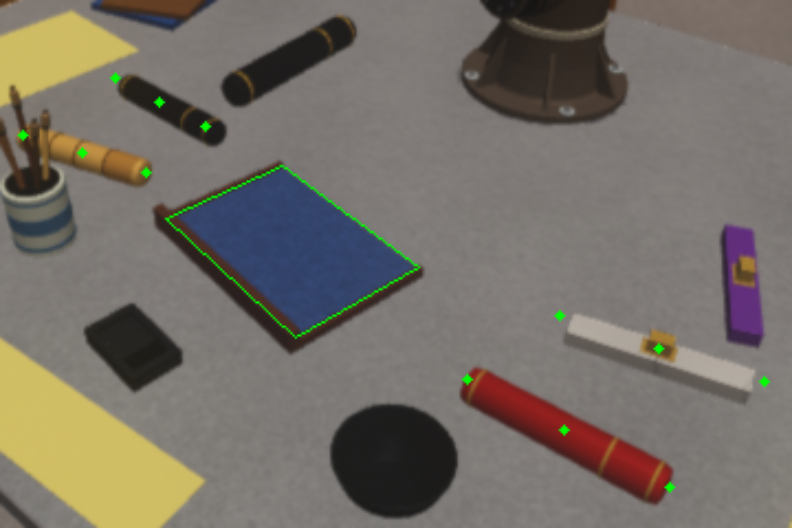

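View pics/chkT.png

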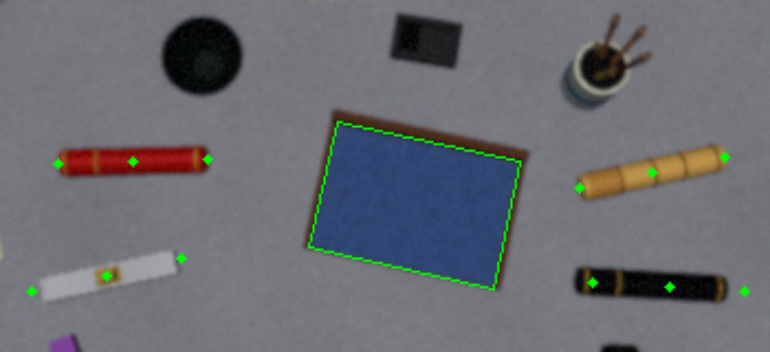

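```bash
cat >> h.py <<'E'
def plan(tgts,start=None,mx=.9,mt=.95):
    """tgts: list of (x,y,z,yaw). prints rows"""
    o=env.observe(); p=np.array(o["position"]) if start is None else np.array(start[:3]); yaw=o["eef_rot"][2] if start is None else start[3]
    print('t %.2f at'%o["t"],np.round(o["position"],4),np.round(o["eef_rot"],2),'q',np.round(o["qpos"],0),'F',np.round(o["wrist_force"],1),'w',round(o["width"]*95,1))
    R=[]
    for t in tgts:
        t=np.array(t,float); dy=(t[3]-yaw+180)%360-180
        if abs(dy)>90: dy-=180*np.sign(dy)
        n=max(1,int(np.ceil(np.linalg.norm(t[:3]-p)/(.06*mx))),int(np.ceil(abs(dy)/(6*mt))))
        y1=yaw+dy
        for i in range(n):
            k=n-i; a=np.radians(yaw); d=(t[:3]-p)/k
            tool=np.array([d@[np.cos(a),np.sin(a),0],d@[np.sin(a),-np.cos(a),0],-d[2]])/.06
            r=np.r_[np.round(tool,2),round(-(y1-yaw)/k/6,2)]+0.
            s=r[:3]*.06; p=p+s[0]*np.array([np.cos(a),np.sin(a),0])+s[1]*np.array([np.sin(a),-np.cos(a),0])-np.array([0,0,s[2]]); yaw-=r[3]*6
            R.append([float(x) for x in r])
    for i in range(0,len(R),5): print(R[i:i+5])
    print('end',np.round(p,4),round(yaw,2),len(R))
TR=np.array([.5494,-.0386]);TH=np.radians(-11.25);EX=np.array([np.cos(TH),np.sin(TH)]);EY=np.array([-EX[1],EX[0]])
def tw(x,y): return TR+EX*x+EY*y
E
python3 - <<'E'
from h import *
plan([(.5,0,.25,120),(.4393,-.351,.12,87.9)])
E
```

```text
t 0.30 at [0.1905 0.5952 0.2145] [-179.98    0.    162.25] q [66. 28. 89. -0. 63. -6.] F [-0.1  0.1 -0.1] w 94.9
[[-0.61, -0.61, -0.05, 0.54], [-0.64, -0.57, -0.05, 0.54], [-0.68, -0.53, -0.04, 0.54], [-0.7, -0.49, -0.05, 0.54], [-0.73, -0.45, -0.04, 0.54]]
[[-0.76, -0.41, -0.05, 0.54], [-0.78, -0.37, -0.04, 0.54], [-0.8, -0.32, -0.05, 0.54], [-0.81, -0.28, -0.04, 0.54], [-0.83, -0.23, -0.05, 0.55]]
[[-0.84, -0.19, -0.04, 0.54], [-0.85, -0.14, -0.05, 0.55], [-0.85, -0.09, -0.04, 0.54], [-0.57, -0.47, 0.27, 0.67], [-0.6, -0.43, 0.27, 0.67]]
[[-0.63, -0.39, 0.27, 0.67], [-0.66, -0.35, 0.27, 0.67], [-0.68, -0.3, 0.27, 0.67], [-0.7, -0.25, 0.27, 0.67], [-0.71, -0.2, 0.27, 0.67]]
[[-0.73, -0.15, 0.27, 0.66]]
end [ 0.4393 -0.3509  0.1203] 87.91 21
```

>>> {"op": "send_rows", "data": {"moves": [[-0.6, -0.6, -0.05, 0.55], [-0.65, -0.55, -0.05, 0.55], [-0.7, -0.55, -0.05, 0.55], [-0.7, -0.5, -0.05, 0.55], [-0.75, -0.45, -0.05, 0.55]], "fingers": 0.35}}

```text
t: 0.92
position: [0.3115, 0.364, 0.2299]
eef_rot: [180.0, 0.0, 145.7]
wrist_force: [0.3, 1.0, -0.2]
width: 0.651
```

>>> {"op": "send_rows", "data": {"moves": [[-0.75, -0.4, -0.05, 0.55], [-0.8, -0.35, -0.05, 0.55], [-0.8, -0.3, -0.05, 0.55], [-0.8, -0.3, -0.05, 0.55], [-0.85, -0.25, -0.05, 0.55]]}}

```text
t: 1.55
position: [0.4304, 0.1337, 0.245]
eef_rot: [180.0, 0.0, 129.1]
wrist_force: [0.9, 0.7, 0.2]
width: 0.645
```

>>> {"op": "send_rows", "data": {"moves": [[-0.85, -0.2, 0, 0.55], [-0.85, -0.15, 0, 0.55], [-0.85, -0.1, 0, 0.55], [-0.6, -0.45, 0.25, 0.65], [-0.6, -0.45, 0.25, 0.65]]}}

```text
t: 2.17
position: [0.4831, -0.0948, 0.2142]
eef_rot: [180.0, 0.0, 111.4]
wrist_force: [0.6, 0.7, 0.6]
width: 0.652
```

>>> {"op": "send_rows", "data": {"moves": [[-0.65, -0.4, 0.25, 0.65], [-0.65, -0.35, 0.25, 0.65], [-0.7, -0.3, 0.25, 0.65], [-0.7, -0.25, 0.25, 0.65], [0, 0, 0, 0]]}}

```text
t: 2.8
position: [0.451, -0.2731, 0.1535]
eef_rot: [-179.9, -0.1, 95.7]
wrist_force: [-1.2, -0.1, -0.7]
width: 0.65
```

```bash
python3 - <<'E'
from h import *
plan([(.4393,-.351,.10,87.9)])
E
```

```text
t 2.80 at [ 0.451  -0.2731  0.1535] [-1.7994e+02 -5.0000e-02  9.5720e+01] q [-38.  25. 107.  -0.  49. -44.] F [-1.2 -0.1 -0.7] w 61.8
[[-0.64, -0.16, 0.45, 0.65], [-0.64, -0.12, 0.44, 0.65]]
end [ 0.4393 -0.3508  0.1001] 87.92 2
```

>>> {"op": "send_rows", "data": {"moves": [[-0.64, -0.16, 0.45, 0.65], [-0.64, -0.12, 0.45, 0.65], [0, 0, 0, 0], [0, 0, 0, 0]]}}

```text
t: 3.3
position: [0.4408, -0.3478, 0.1011]
eef_rot: [180.0, -0.0, 88.2]
wrist_force: [0.5, 0.6, -0.1]
width: 0.655
```

```bash
python3 - <<'E'
from h import *
plan([(.4393,-.351,.005,87.9)])
save(env.get_image("scene"),"s1",(130,80,410,290),2.8)
E
```

```text
t 3.30 at [ 0.4408 -0.3478  0.1011] [ 1.7999e+02 -2.0000e-02  8.8220e+01] q [-45.  31. 105.   0.  44. -43.] F [ 0.5  0.6 -0.1] w 62.3
[[-0.03, -0.01, 0.8, 0.03], [-0.02, -0.01, 0.8, 0.02]]
end [ 0.4395 -0.3508  0.0051] 87.92 2
```

View pics/s1.png

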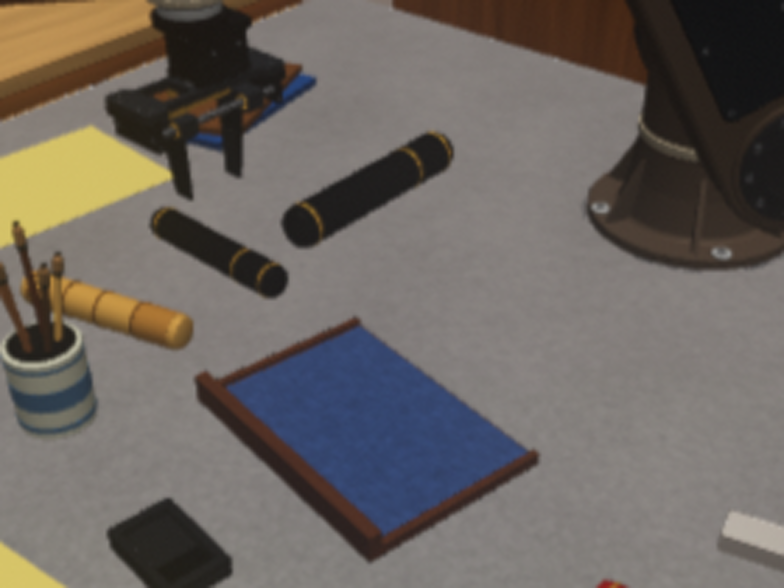

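The picture shows the open fingers (around 180,185) above and in line with the small black tube (220,250). I'm descending.

>>> {"op": "send_rows", "data": {"moves": [[-0.03, -0.01, 0.8, 0.03], [-0.02, -0.01, 0.8, 0.02], [0, 0, 0, 0], [0, 0, 0, 0]]}}

```text
t: 3.85
position: [0.4398, -0.3513, 0.0063]
eef_rot: [180.0, 0.0, 87.9]
wrist_force: [-0.0, 0.1, -0.6]
width: 0.649
```

>>> {"op": "send_rows", "data": {"moves": [[0, 0, 0, 0], [0, 0, 0, 0], [0, 0, 0, 0], [0, 0, 0, 0], [0, 0, 0, 0]], "fingers": 1, "squeeze": 15}}

```text
t: 4.47
position: [0.4393, -0.3518, 0.0051]
eef_rot: [180.0, 0.0, 87.8]
wrist_force: [-0.8, 0.7, 6.4]
width: 0.397
```

```bash
python3 - <<'E'
from h import *
p=tw(.040,0);print(p)
plan([(.4393,-.351,.12,87.9),(*p,.12,78.75)])
E
```

```text
[ 0.58863141 -0.04640361]
t 4.47 at [ 0.4393 -0.3518  0.0051] [1.7997e+02 2.0000e-02 8.7850e+01] q [-45.  40. 108.   0.  32. -43.] F [-0.8  0.7  6.4] w 37.7
[[0.0, 0.0, -0.64, 0.0], [0.01, 0.0, -0.64, 0.0], [0.0, 0.0, -0.63, -0.01], [0.74, 0.33, 0.0, 0.22], [0.75, 0.31, 0.0, 0.22]]
[[0.75, 0.29, 0.0, 0.22], [0.76, 0.28, 0.0, 0.22], [0.76, 0.26, 0.0, 0.22], [0.77, 0.24, 0.0, 0.21], [0.78, 0.23, 0.0, 0.22]]
end [ 0.5888 -0.0463  0.1197] 78.73 10
```

>>> {"op": "send_rows", "data": {"moves": [[0, 0, -0.3, 0], [0, 0, -0.65, 0], [0, 0, -0.65, 0], [0, 0, -0.3, 0], [0.4, 0.15, 0, 0.1]]}}

```text
t: 5.1
position: [0.4493, -0.3291, 0.1212]
eef_rot: [179.8, 0.1, 87.1]
wrist_force: [0.7, -0.2, -1.1]
width: 0.396
```

>>> {"op": "send_rows", "data": {"moves": [[0.75, 0.3, 0, 0.22], [0.75, 0.3, 0, 0.22], [0.75, 0.3, 0, 0.22], [0.75, 0.3, 0, 0.22], [0.75, 0.25, 0, 0.22]]}}

```text
t: 5.72
position: [0.5573, -0.1107, 0.1197]
eef_rot: [180.0, 0.0, 80.6]
wrist_force: [0.6, 0.1, -1.7]
width: 0.393
```

>>> {"op": "send_rows", "data": {"moves": [[0.75, 0.25, 0, 0.22], [0.3, 0.1, 0, 0.1], [0, 0, 0, 0], [0, 0, 0, 0]]}}

```text
t: 6.22
position: [0.5877, -0.0541, 0.1191]
eef_rot: [-180.0, 0.0, 78.7]
wrist_force: [0.2, -0.2, -1.9]
width: 0.394
```

```bash
python3 - <<'E'
from h import *
p=tw(.040,0)
plan([(*p,.12,78.75)])
d=env.get_image("top");save(d,"t2",(200,100,440,280),3)
save(env.get_image("scene"),"s2",(130,80,410,290),2.8)
E
```

```text
t 6.22 at [ 0.5877 -0.0541  0.1191] [-180.      0.     78.73] q [-12.  32. 100.  -0.  48.  -0.] F [ 0.2 -0.2 -1.9] w 37.4
[[0.13, -0.01, -0.02, 0.0]]
end [ 0.5887 -0.0463  0.1203] 78.73 1
```

View pics/s2.png

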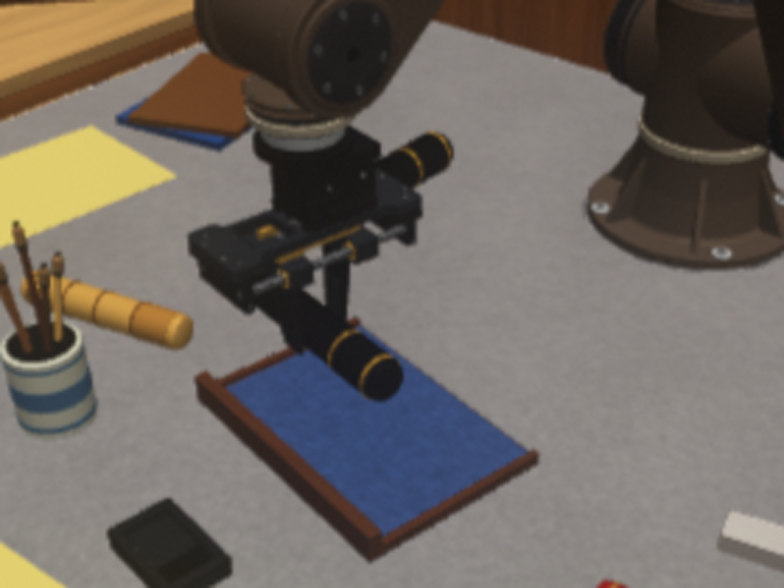

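View pics/t2.png

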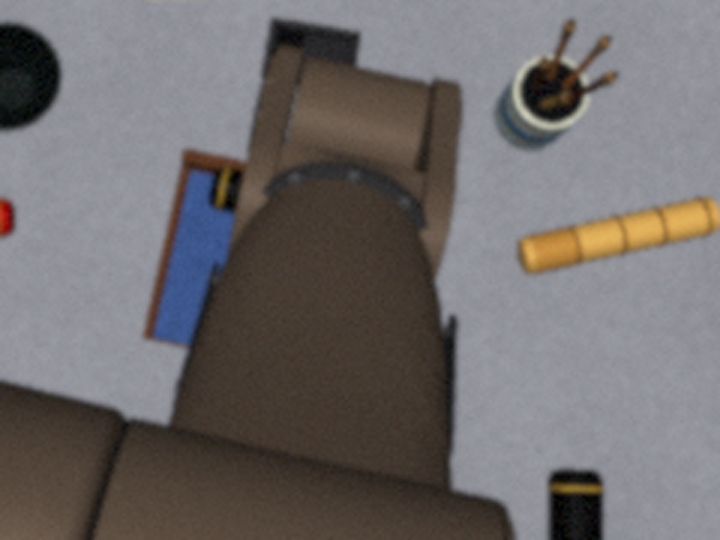

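The black tube is held level across the jaws and its end is visible at (380,375). I'm lowering it to just above the floor.

>>> {"op": "send_rows", "data": {"moves": [[0.13, -0.02, 0.4, 0], [0, 0, 0.7, 0], [0, 0, 0.6, 0], [0, 0, 0, 0], [0, 0, 0, 0]]}}

```text
t: 6.95
position: [0.5889, -0.0463, 0.0178]
eef_rot: [179.9, -0.0, 78.7]
wrist_force: [-0.5, -0.8, -0.9]
width: 0.393
```

```bash
python3 - <<'E'
from h import *
p=tw(.040,0)
plan([(*p,.0135,78.75)])
E
```

```text
t 6.95 at [ 0.5889 -0.0463  0.0178] [179.95  -0.    78.69] q [-11.  40. 104.   0.  36.   0.] F [-0.5 -0.8 -0.9] w 37.3
[[0.0, 0.0, 0.07, -0.01]]
end [ 0.5889 -0.0463  0.0136] 78.75 1
```

Now I'll open slightly (to about 54 mm) so the outer finger stays clear of the rail.

>>> {"op": "send_rows", "data": {"moves": [[0, 0, 0.07, 0], [0, 0, 0, 0], [0, 0, 0, 0]]}}

```text
t: 7.32
position: [0.5886, -0.0457, 0.0129]
eef_rot: [180.0, -0.0, 78.7]
wrist_force: [-0.6, -0.6, -0.5]
width: 0.393
```

>>> {"op": "send_rows", "data": {"moves": [[0, 0, 0, 0], [0, 0, 0, 0], [0, 0, 0, 0]], "fingers": 0.46}}

```text
t: 7.7
position: [0.5885, -0.0457, 0.0125]
eef_rot: [180.0, -0.0, 78.7]
wrist_force: [-0.0, -0.4, 0.2]
width: 0.537
```

>>> {"op": "send_rows", "data": {"moves": [[0, 0, -0.3, 0], [0, 0, -0.7, 0], [0, 0, -0.9, 0], [0, 0, -0.9, 0], [-0.6, -0.6, -0.6, 0]]}}

```text
t: 8.32
position: [0.5473, -0.0736, 0.22]
eef_rot: [179.7, 0.0, 78.9]
wrist_force: [-0.4, -0.8, 0.0]
width: 0.543
```

```bash
python3 - <<'E'
from h import *
th=np.radians(13.7);g=np.array([.5905,-.3555])-.012*np.array([-np.sin(th),np.cos(th)]);print(g)
plan([(.50,-.25,.235,90),(*g,.235,103.7)])
E
```

```text
[ 0.59334206 -0.36715859]
t 8.32 at [ 0.5473 -0.0736  0.22  ] [179.74   0.    78.87] q [-15.  22.  99.   0.  59.  -3.] F [-0.4 -0.8  0. ] w 51.5
[[-0.76, -0.05, -0.06, -0.46], [-0.76, -0.09, -0.06, -0.47], [-0.75, -0.12, -0.07, -0.46], [-0.74, -0.16, -0.06, -0.47], [-0.65, 0.52, 0.0, -0.76]]
[[-0.69, 0.46, 0.0, -0.76], [-0.73, 0.41, 0.0, -0.76]]
end [ 0.5935 -0.3674  0.235 ] 103.71 7
```

>>> {"op": "send_rows", "data": {"moves": [[-0.75, -0.05, -0.05, -0.45], [-0.75, -0.1, -0.05, -0.45], [-0.75, -0.1, -0.05, -0.45], [-0.75, -0.15, -0.05, -0.45], [-0.65, 0.5, 0, -0.75]], "fingers": 0.35}}

```text
t: 8.95
position: [0.528, -0.2907, 0.2307]
eef_rot: [179.9, 0.1, 94.0]
wrist_force: [0.9, -0.2, 0.2]
width: 0.648
```

>>> {"op": "send_rows", "data": {"moves": [[-0.7, 0.45, 0, -0.75], [-0.75, 0.4, 0, -0.75], [0, 0, 0, 0], [0, 0, 0, 0], [0, 0, 0, 0]]}}

```text
t: 9.57
position: [0.5893, -0.369, 0.2293]
eef_rot: [180.0, 0.0, 103.0]
wrist_force: [0.6, 0.3, -0.5]
width: 0.65
```

```bash
python3 - <<'E'
from h import *
th=np.radians(13.7);g=np.array([.5905,-.3555])-.012*np.array([-np.sin(th),np.cos(th)])
plan([(*g,.10,103.7)])
save(env.get_image("scene"),"s3",(100,80,380,290),2.8)
E
```

```text
t 9.57 at [ 0.5893 -0.369   0.2293] [1.7998e+02 1.0000e-02 1.0304e+02] q [-37.  33.  77.   0.  69. -51.] F [ 0.6  0.3 -0.5] w 61.8
[[0.01, 0.02, 0.72, -0.04], [0.0, 0.03, 0.72, -0.03], [0.01, 0.02, 0.72, -0.04]]
end [ 0.5931 -0.3669  0.0997] 103.7 3
```

View pics/s3.png

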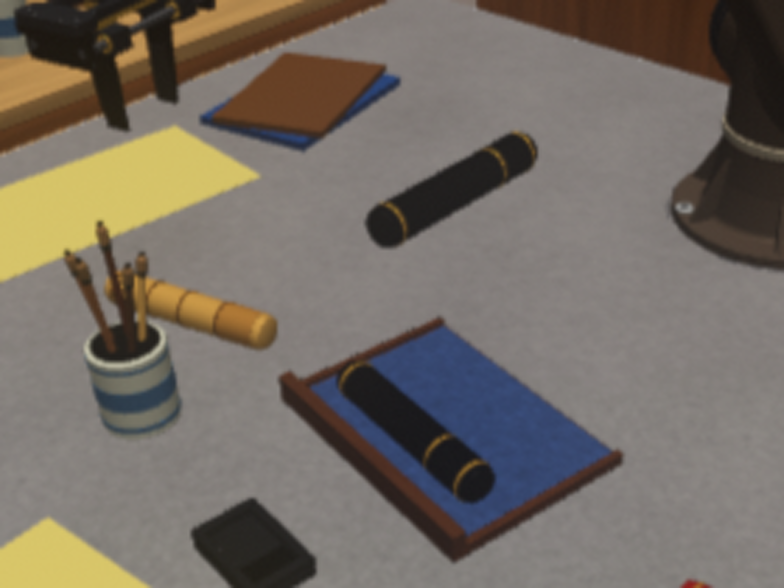

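The black tube lies parallel to the rail (from (355,378) to (475,480)). Lowering onto the bamboo now.

>>> {"op": "send_rows", "data": {"moves": [[0.01, 0.02, 0.72, -0.04], [0, 0.03, 0.72, -0.03], [0.01, 0.02, 0.72, -0.04], [0, 0, 0, 0], [0, 0, 0, 0]]}}

```text
t: 10.25
position: [0.5941, -0.368, 0.1009]
eef_rot: [179.9, 0.1, 103.7]
wrist_force: [0.8, 0.7, 0.5]
width: 0.648
```

```bash
python3 - <<'E'
from h import *
th=np.radians(13.7);g=np.array([.5905,-.3555])-.012*np.array([-np.sin(th),np.cos(th)])
plan([(*g,.005,103.7)])
save(env.get_image("scene"),"s4",(100,80,300,230),4)
d=env.get_image("top");save(d,"t4",(220,100,460,280),3)
E
```

```text
t 10.25 at [ 0.5941 -0.368   0.1009] [1.7991e+02 9.0000e-02 1.0369e+02] q [-37.  41.  84.   0.  55. -51.] F [0.8 0.7 0.5] w 61.5
[[0.01, 0.0, 0.8, 0.0], [0.01, -0.01, 0.8, 0.0]]
end [ 0.5933 -0.367   0.0049] 103.69 2
```

View pics/s4.png

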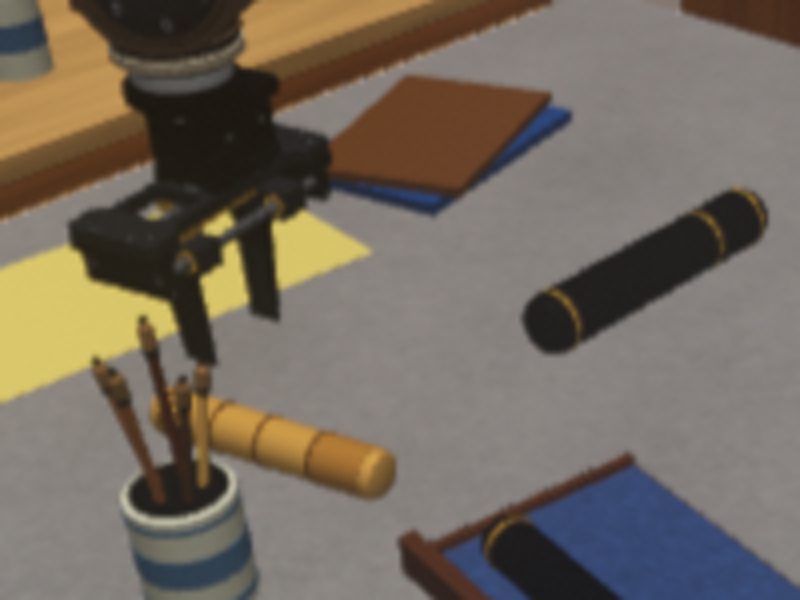

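View pics/t4.png

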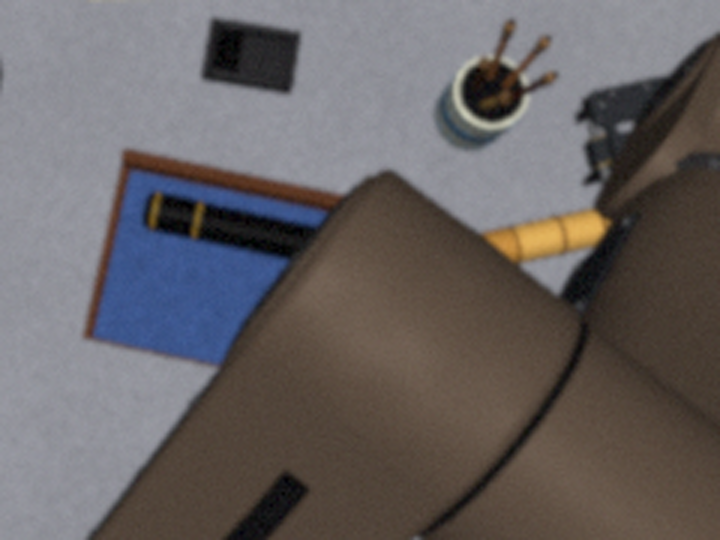

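The gripper body clears the jar and brushes in the top view (edge at 585,110, brush tip at 555,75). Going down the last 95 mm and gripping.

>>> {"op": "send_rows", "data": {"moves": [[0.01, 0, 0.5, 0], [0.01, 0, 0.6, 0], [0, 0, 0.5, 0], [0, 0, 0, 0], [0, 0, 0, 0]]}}

```text
t: 10.98
position: [0.5938, -0.3671, 0.0047]
eef_rot: [179.9, 0.1, 103.7]
wrist_force: [0.3, -0.3, 0.6]
width: 0.647
```

>>> {"op": "send_rows", "data": {"moves": [[0, 0, 0, 0], [0, 0, 0, 0], [0, 0, 0, 0], [0, 0, 0, 0], [0, 0, 0, 0]], "fingers": 1}}

```text
t: 11.6
position: [0.5933, -0.3667, 0.0032]
eef_rot: [180.0, 0.0, 103.7]
wrist_force: [-0.4, 1.6, 5.7]
width: 0.391
```

>>> {"op": "send_rows", "data": {"moves": [[0, 0, -0.3, 0], [0, 0, -0.8, 0], [0, 0, -0.8, 0], [0, 0, -0.8, 0], [0, 0, -0.3, 0]]}}

```text
t: 12.22
position: [0.5937, -0.367, 0.1866]
eef_rot: [179.8, 0.2, 103.7]
wrist_force: [0.9, -0.4, -1.1]
width: 0.394
```

```bash
python3 - <<'E'
from h import *
p=tw(-.021,-.012);print(p)
plan([(.48,-.24,.18,90),(*p,.12,78.75)])
save(env.get_image("scene"),"s5",(100,60,300,210),4)
E
```

```text
[ 0.52646243 -0.04627253]
t 12.22 at [ 0.5937 -0.367   0.1866] [179.83   0.19 103.69] q [-37.  36.  80.   0.  64. -51.] F [ 0.9 -0.4 -1.1] w 37.4
[[0.63, -0.34, 0.03, 0.57], [0.6, -0.37, 0.03, 0.57], [0.58, -0.41, 0.03, 0.57], [0.56, -0.44, 0.02, 0.57], [0.81, 0.19, 0.25, 0.47]]
[[0.82, 0.16, 0.25, 0.47], [0.82, 0.11, 0.25, 0.47], [0.82, 0.08, 0.25, 0.47]]
end [ 0.5265 -0.0465  0.12  ] 78.73 8
```

View pics/s5.png

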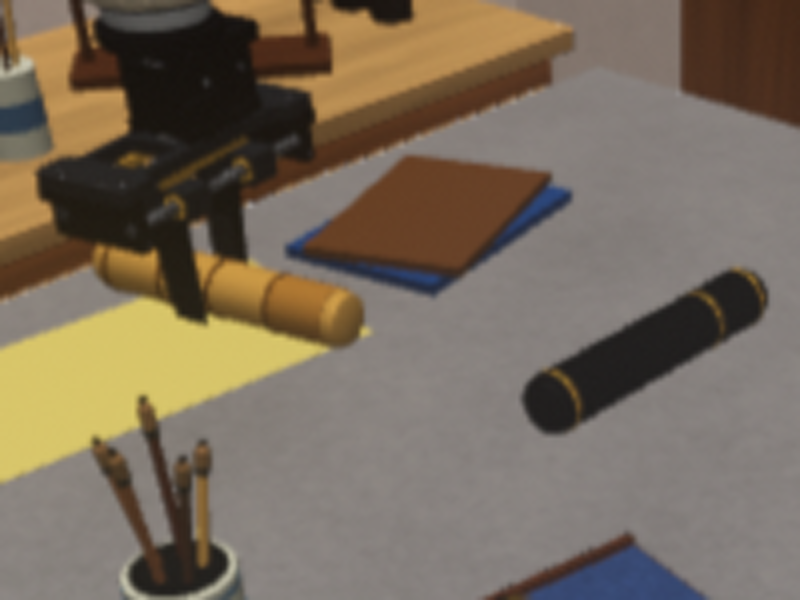

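The bamboo is held (fingers at 180,270) with the jar undisturbed.

>>> {"op": "send_rows", "data": {"moves": [[0.6, -0.4, 0, 0.55], [0.6, -0.4, 0, 0.55], [0.6, -0.4, 0, 0.55], [0.55, -0.45, 0, 0.55], [0.8, 0.2, 0.25, 0.5]]}}

```text
t: 12.9
position: [0.4836, -0.1937, 0.1674]
eef_rot: [-180.0, -0.0, 87.2]
wrist_force: [1.7, -1.0, -1.7]
width: 0.398
```

>>> {"op": "send_rows", "data": {"moves": [[0.8, 0.15, 0.25, 0.5], [0.8, 0.1, 0.25, 0.45], [0.8, 0.1, 0.25, 0.45], [0, 0, 0, 0], [0, 0, 0, 0]]}}

```text
t: 13.52
position: [0.5195, -0.0529, 0.1221]
eef_rot: [-179.9, -0.0, 79.1]
wrist_force: [-0.4, -0.3, -1.4]
width: 0.398
```

```bash
python3 - <<'E'
from h import *
p=tw(-.021,-.012)
plan([(*p,.08,78.75)])
save(env.get_image("scene"),"s6",(130,120,370,300),3.3)
E
```

```text
t 13.53 at [ 0.5195 -0.0529  0.1221] [-179.91   -0.     79.15] q [-13.  27. 109.  -0.  44.  -2.] F [-0.4 -0.3 -1.4] w 37.8
[[0.13, 0.09, 0.7, 0.07]]
end [ 0.5263 -0.0463  0.0801] 78.73 1
```

View pics/s6.png

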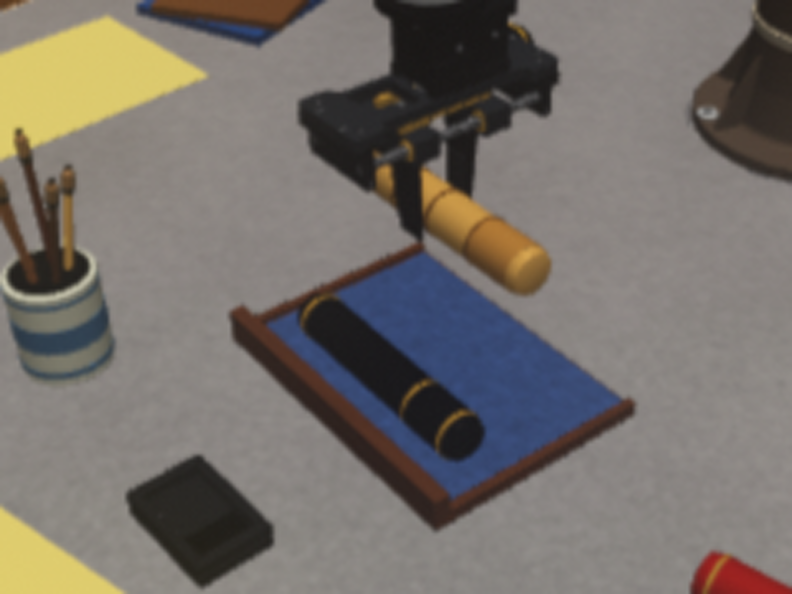

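>>> {"op": "send_rows", "data": {"moves": [[0.13, 0.09, 0.7, 0.07], [0, 0, 0.6, 0], [0, 0, 0.4, 0], [0, 0, 0, 0], [0, 0, 0, 0]]}}

```text
t: 14.2
position: [0.5271, -0.047, 0.0217]
eef_rot: [179.9, -0.0, 78.6]
wrist_force: [-0.0, -0.2, -1.8]
width: 0.391
```

```bash
python3 - <<'E'
from h import *
p=tw(-.021,-.012)
plan([(*p,.0115,78.75)])
E
```

```text
t 14.20 at [ 0.5271 -0.047   0.0217] [179.94  -0.    78.61] q [-12.  37. 112.   0.  31.  -1.] F [-0.  -0.2 -1.8] w 37.1
[[0.01, -0.01, 0.17, -0.02]]
end [ 0.5266 -0.0463  0.0115] 78.73 1
```

>>> {"op": "send_rows", "data": {"moves": [[0, 0, 0.1, 0], [0, 0, 0.07, 0], [0, 0, 0, 0], [0, 0, 0, 0]]}}

```text
t: 14.7
position: [0.5269, -0.0462, 0.0108]
eef_rot: [180.0, -0.0, 78.7]
wrist_force: [0.7, -0.5, 1.3]
width: 0.394
```

>>> {"op": "send_rows", "data": {"moves": [[0, 0, 0, 0], [0, 0, 0, 0], [0, 0, 0, 0]], "fingers": 0.48}}

```text
t: 15.08
position: [0.5267, -0.0461, 0.0106]
eef_rot: [-180.0, -0.0, 78.7]
wrist_force: [0.6, 0.2, -1.1]
width: 0.516
```

>>> {"op": "send_rows", "data": {"moves": [[0, 0, -0.3, 0], [0, 0, -0.7, 0], [0, 0, -0.9, 0], [0.3, -0.3, -0.9, 0], [0.9, 0, 0, 0]]}}

```text
t: 15.7
position: [0.524, 0.0275, 0.1827]
eef_rot: [179.6, -0.0, 78.5]
wrist_force: [1.9, 0.4, -0.4]
width: 0.521
```

```bash
python3 - <<'E'
from h import *
plan([(.45,.15,.2,55),(.4393,.366,.15,13.3)])
E
```

```text
t 15.70 at [0.524  0.0275 0.1827] [ 1.7961e+02 -4.0000e-02  7.8500e+01] q [ -4.  22. 106.  -0.  52.   7.] F [ 1.9  0.4 -0.4] w 49.5
[[0.35, -0.32, -0.06, 0.78], [0.32, -0.35, -0.06, 0.78], [0.3, -0.38, -0.06, 0.79], [0.26, -0.4, -0.05, 0.78], [0.23, -0.42, -0.06, 0.79]]
[[0.36, -0.28, 0.1, 0.87], [0.33, -0.31, 0.1, 0.87], [0.3, -0.33, 0.11, 0.87], [0.27, -0.36, 0.1, 0.87], [0.23, -0.38, 0.11, 0.87]]
[[0.2, -0.41, 0.1, 0.87], [0.16, -0.42, 0.11, 0.86], [0.12, -0.43, 0.1, 0.87]]
end [0.4396 0.366  0.1503] 13.28 13
```

>>> {"op": "send_rows", "data": {"moves": [[0.35, -0.3, -0.05, 0.8], [0.3, -0.35, -0.05, 0.8], [0.3, -0.4, -0.05, 0.8], [0.25, -0.4, -0.05, 0.8], [0.25, -0.4, 0, 0.8]]}}

```text
t: 16.32
position: [0.4498, 0.1504, 0.1909]
eef_rot: [180.0, -0.0, 54.5]
wrist_force: [1.1, 0.3, 0.3]
width: 0.521
```

>>> {"op": "send_rows", "data": {"moves": [[0.35, -0.3, 0.1, 0.85], [0.35, -0.3, 0.1, 0.85], [0.3, -0.35, 0.1, 0.85], [0.25, -0.35, 0.1, 0.85], [0.25, -0.4, 0.1, 0.85]]}}

```text
t: 16.95
position: [0.4428, 0.2873, 0.1604]
eef_rot: [-180.0, 0.0, 29.0]
wrist_force: [0.3, 0.1, 0.4]
width: 0.515
```

>>> {"op": "send_rows", "data": {"moves": [[0.2, -0.4, 0.1, 0.85], [0.15, -0.4, 0.1, 0.85], [0.1, -0.45, 0.1, 0.85], [0, 0, 0, 0], [0, 0, 0, 0]]}}

```text
t: 17.58
position: [0.437, 0.3658, 0.1426]
eef_rot: [180.0, 0.0, 14.0]
wrist_force: [-0.7, -0.2, -0.2]
width: 0.519
```

```bash
python3 - <<'E'
from h import *
plan([(.4393,.366,.08,13.3)])
d=env.get_image("top");save(d,"t7",(110,130,380,260),2.9)
save(env.get_image("scene"),"s7",(360,160,520,330),3.5)
print('bam',rect(d,'bam',(245,160,345,225),.027))
hsv=cv2.cvtColor(d["image"],cv2.COLOR_RGB2HSV).astype(int);m=(hsv[...,2]<45);k=np.zeros_like(m);k[155:205,262:342]=m[155:205,262:342]
n,l,st,c=cv2.connectedComponentsWithStats(k.astype(np.uint8)); print(st,c)
E
```

```text
t 17.57 at [0.437  0.3658 0.1426] [1.7999e+02 2.0000e-02 1.3960e+01] q [ 33.  28. 102.  -0.  50. 109.] F [-0.7 -0.2 -0.2] w 49.3
[[0.02, 0.0, 0.52, 0.06], [0.02, 0.01, 0.52, 0.05]]
end [0.4395 0.3658 0.0802] 13.3 2
bam {'rc': array([528.6, -33.4]), 'size': array([197. ,  35.5]), 'cen': array([528.6, -33.4]), 'ang': np.float64(-11.35), 'ra': 78.5}
[[     0      0    560    420 234579]
 [   269    156      1      1      1]
 [   272    165     13     13    128]
 [   269    166      2      6      6]
 [   286    168     44     20    471]
 [   330    169      1      1      1]
 [   268    173      1      1      1]
 [   330    179      4     10     13]] [[279.44135238 209.58726484]
 [269.         156.        ]
 [278.1640625  171.4140625 ]
 [269.16666667 168.5       ]
 [307.69002123 177.90021231]
 [330.         169.        ]
 [268.         173.        ]
 [332.15384615 183.69230769]]
```

View pics/t7.png

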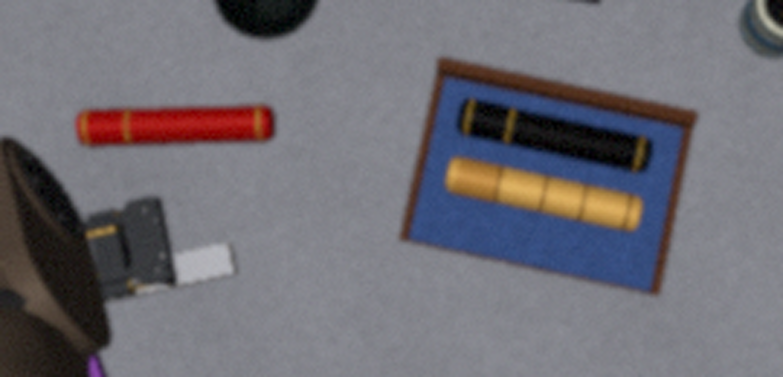

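View pics/s7.png

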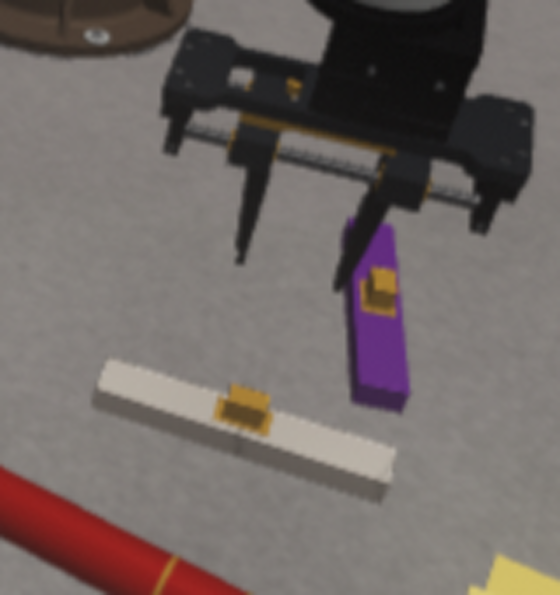

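Bamboo measures x=-21 mm, y=+1 mm in the tray frame and is parallel to it. The top view shows black (555,136) and bamboo (545,193) separated and at rest. Next the weight's knob.

>>> {"op": "send_rows", "data": {"moves": [[0.02, 0, 0.5, 0.06], [0.02, 0, 0.5, 0.05], [0, 0, 0, 0], [0, 0, 0, 0]]}}

```text
t: 18.18
position: [0.44, 0.3668, 0.0837]
eef_rot: [-180.0, -0.1, 13.2]
wrist_force: [-0.2, -1.0, 0.5]
width: 0.522
```

```bash
python3 - <<'E'
from h import *
plan([(.4393,.366,.0235,13.3)])
d=env.get_image("scene");save(d,"s8",(360,160,520,330),3.5)
print(proj(d,[(.4393,.366,.038)]), (proj(d,[(.4393,.366,.038)])-[360,160])*3.5)
E
```

```text
t 18.18 at [0.44   0.3668 0.0837] [-1.7998e+02 -6.0000e-02  1.3200e+01] q [ 33.  33. 104.   0.  43. 110.] F [-0.2 -1.   0.5] w 49.6
[[-0.01, 0.01, 0.5, -0.01], [0.0, 0.0, 0.5, -0.01]]
end [0.4395 0.3661 0.0237] 13.32 2
[[430.20167014 271.36122976]] [[245.70584549 389.76430417]]
```

View pics/s8.png

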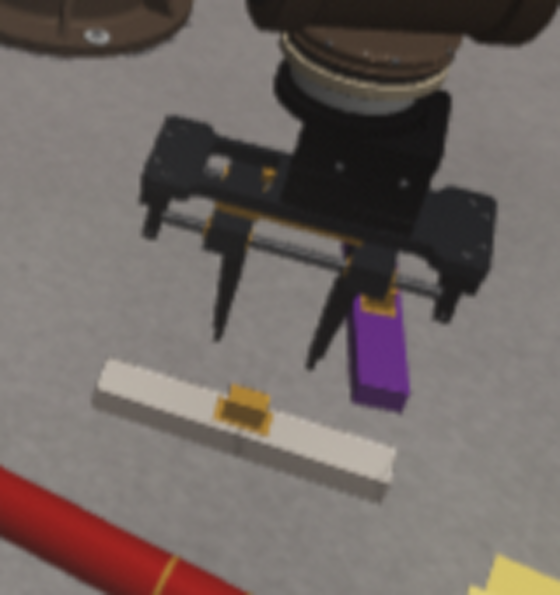

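The predicted knob top (246,390) lies on the visible knob (248,395), and the fingers straddle it. Descending to 3.5 mm above the bar.

>>> {"op": "send_rows", "data": {"moves": [[-0.01, 0, 0.5, 0], [0, 0, 0.45, 0], [0, 0, 0, 0], [0, 0, 0, 0]]}}

```text
t: 18.73
position: [0.4395, 0.3671, 0.0271]
eef_rot: [-180.0, -0.1, 13.2]
wrist_force: [-0.9, 0.1, -0.5]
width: 0.519
```

>>> {"op": "send_rows", "data": {"moves": [[0, 0, 0, 0], [0, 0, 0, 0], [0, 0, 0, 0], [0, 0, 0, 0], [0, 0, 0, 0]], "fingers": 1, "squeeze": 40}}

```text
t: 19.35
position: [0.439, 0.3669, 0.026]
eef_rot: [-180.0, -0.0, 13.2]
wrist_force: [-1.1, -0.2, 5.6]
width: 0.248
```

```bash
python3 - <<'E'
from h import *
save(env.get_image("scene"),"s9",(360,160,520,330),3.5)
plan([])
E
```

```text
t 19.40 at [0.4391 0.3669 0.026 ] [-1.7998e+02 -3.0000e-02  1.3210e+01] q [ 33.  38. 106.   0.  36. 110.] F [-1.4 -0.5  6.3] w 23.2
end [0.4391 0.3669 0.026 ] 13.21 0
```

View pics/s9.png

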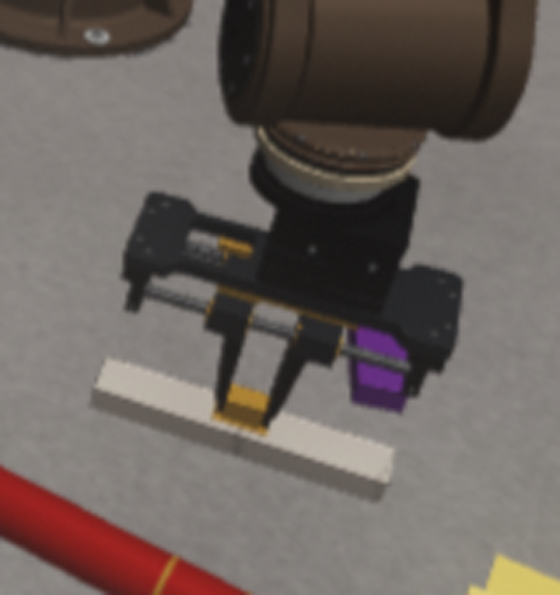

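The knob is gripped (opening 23.5 mm). Lifting it and carrying it to the tray's front.

```bash
python3 - <<'E'
from h import *
o=env.observe();p=tw(-.068,0)
plan([(.4391,.3669,.13,13.2),(*p,.13,-11.25)])
E
```

```text
t 19.40 at [0.4391 0.3669 0.026 ] [-1.7998e+02 -3.0000e-02  1.3210e+01] q [ 33.  38. 106.   0.  36. 110.] F [-1.4 -0.5  6.3] w 23.2
[[0.0, 0.0, -0.87, 0.0], [0.0, 0.0, -0.86, 0.0], [-0.1, 0.82, 0.0, 0.51], [-0.05, 0.82, 0.0, 0.51], [-0.01, 0.82, 0.0, 0.51]]
[[0.03, 0.82, 0.0, 0.51], [0.08, 0.82, 0.0, 0.51], [0.12, 0.81, 0.0, 0.51], [0.16, 0.81, 0.0, 0.51], [0.21, 0.79, 0.0, 0.51]]
end [ 0.4828 -0.0251  0.1298] -11.27 10
```

>>> {"op": "send_rows", "data": {"moves": [[0, 0, -0.2, 0], [0, 0, -0.5, 0], [0, 0, -0.7, 0], [0, 0, -0.3, 0], [0, 0, 0, 0]]}}

```text
t: 20.02
position: [0.4391, 0.3669, 0.129]
eef_rot: [-180.0, -0.1, 13.2]
wrist_force: [0.2, 0.3, -5.4]
width: 0.246
```

```bash
python3 - <<'E'
from h import *
save(env.get_image("scene"),"s10",(330,130,500,300),3.5)
p=tw(-.068,0)
plan([(*p,.13,-11.25)],mx=.85)
E
```

```text
t 20.07 at [0.4387 0.3666 0.1277] [-1.7999e+02 -1.0000e-02  1.3210e+01] q [ 33.  30. 102.   0.  48. 110.] F [ 0.2 -0.6 -4.8] w 23.7
[[-0.1, 0.82, 0.0, 0.51], [-0.05, 0.82, -0.01, 0.51], [-0.01, 0.82, 0.0, 0.51], [0.03, 0.82, -0.01, 0.51], [0.08, 0.82, 0.0, 0.51]]
[[0.12, 0.81, -0.01, 0.51], [0.17, 0.8, 0.0, 0.51], [0.2, 0.8, -0.01, 0.51]]
end [ 0.4825 -0.0253  0.1301] -11.27 8
```

View pics/s10.png

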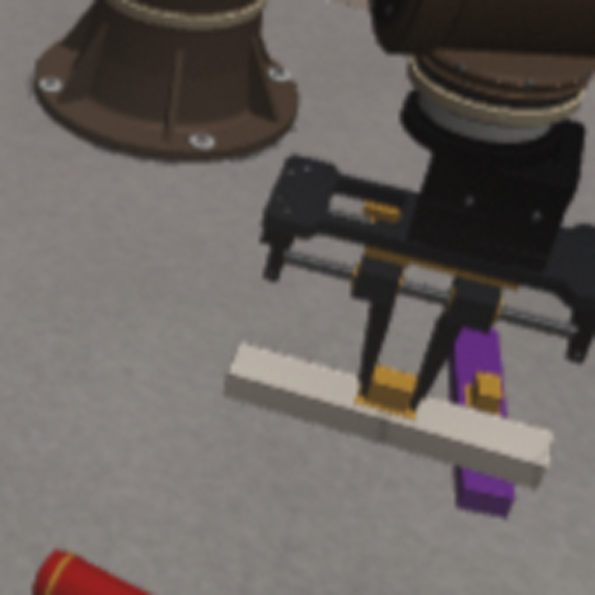

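The weight hangs level (bar from 235,365 to 545,450).

>>> {"op": "send_rows", "data": {"moves": [[-0.05, 0.4, 0, 0.25], [-0.1, 0.8, 0, 0.5], [-0.05, 0.8, 0, 0.5], [0, 0.8, 0, 0.5], [0.05, 0.8, 0, 0.5]]}}

```text
t: 20.7
position: [0.459, 0.1494, 0.1265]
eef_rot: [180.0, 0.1, -0.4]
wrist_force: [0.1, -0.1, -4.4]
width: 0.245
```

>>> {"op": "send_rows", "data": {"moves": [[0.1, 0.8, 0, 0.5], [0.15, 0.8, 0, 0.5], [0.2, 0.8, 0, 0.5], [0.1, 0.5, 0, 0.35], [0, 0, 0, 0]]}}

```text
t: 21.32
position: [0.4789, -0.0267, 0.1265]
eef_rot: [180.0, 0.1, -11.6]
wrist_force: [0.1, -0.1, -5.0]
width: 0.249
```

>>> {"op": "send_rows", "data": {"moves": [[0, 0, 0, 0], [0, 0, 0, 0], [0, 0, 0, 0]]}}

```text
t: 21.7
position: [0.4793, -0.0243, 0.1275]
eef_rot: [-180.0, 0.0, -11.3]
wrist_force: [0.8, 0.7, -3.6]
width: 0.244
```

```bash
python3 - <<'E'
from h import *
p=tw(-.068,0)
plan([(*p,.07,-11.25)],mx=.85)
save(env.get_image("scene"),"s11",(150,130,370,300),3.5)
E
```

```text
t 21.70 at [ 0.4793 -0.0243  0.1275] [-1.7999e+02  1.0000e-02 -1.1320e+01] q [-11.  24. 115.   0.  42.  91.] F [ 0.8  0.7 -3.6] w 23.2
[[0.03, 0.0, 0.48, -0.01], [0.03, 0.01, 0.48, 0.0]]
end [ 0.4828 -0.0256  0.0699] -11.26 2
```

View pics/s11.png

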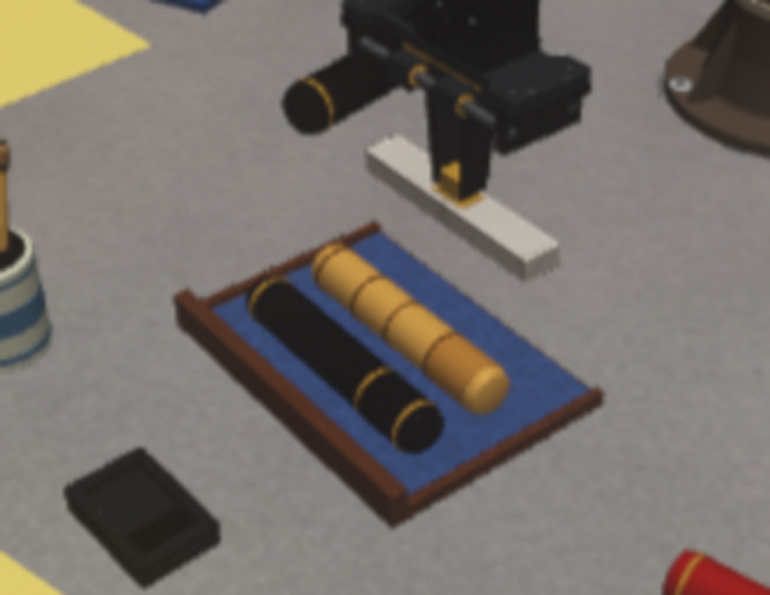

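>>> {"op": "send_rows", "data": {"moves": [[0.03, 0, 0.5, 0], [0.02, 0, 0.5, 0], [0, 0, 0.4, 0], [0, 0, 0, 0], [0, 0, 0, 0]]}}

```text
t: 22.38
position: [0.4828, -0.0255, 0.0444]
eef_rot: [-180.0, -0.1, -11.4]
wrist_force: [1.3, 0.4, -4.2]
width: 0.25
```

```bash
python3 - <<'E'
from h import *
p=tw(-.068,0)
plan([(*p,.034,-11.25)],mx=.85)
save(env.get_image("scene"),"s12",(150,130,370,300),3.5)
E
```

```text
t 22.38 at [ 0.4828 -0.0255  0.0444] [-1.7999e+02 -5.0000e-02 -1.1370e+01] q [-11.  32. 118.   0.  30.  90.] F [ 1.3  0.4 -4.2] w 23.7
[[0.0, 0.0, 0.17, -0.02]]
end [ 0.4828 -0.0255  0.0342] -11.25 1
```

View pics/s12.png

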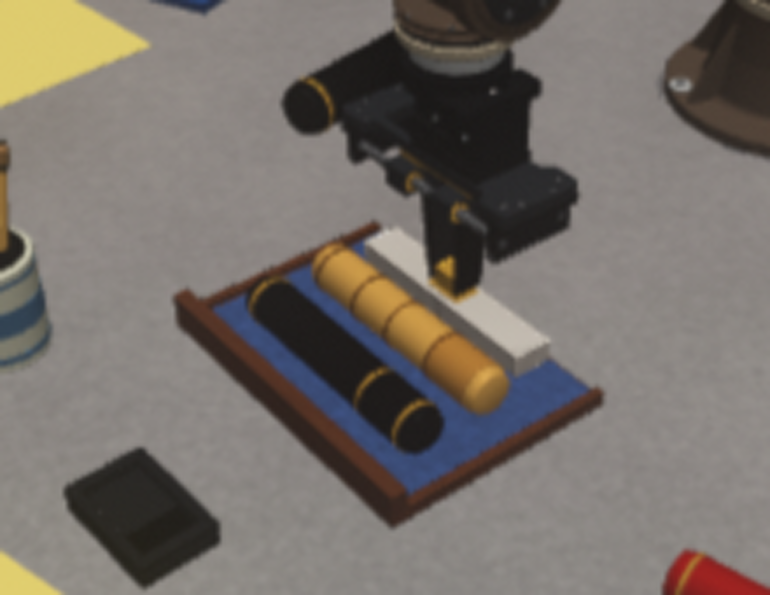

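The bar hovers above the floor in front of the bamboo tube, parallel to it. Setting it down.

>>> {"op": "send_rows", "data": {"moves": [[0, 0, 0.1, -0.02], [0, 0, 0.05, 0], [0, 0, 0, 0], [0, 0, 0, 0]]}}

```text
t: 22.92
position: [0.4824, -0.0256, 0.0347]
eef_rot: [-180.0, -0.0, -11.3]
wrist_force: [-0.5, -0.2, -4.0]
width: 0.255
```

>>> {"op": "send_rows", "data": {"moves": [[0, 0, 0.03, 0], [0, 0, 0, 0], [0, 0, 0, 0]]}}

```text
t: 23.3
position: [0.4825, -0.0257, 0.034]
eef_rot: [-180.0, -0.1, -11.3]
wrist_force: [-5.0, 0.1, 15.7]
width: 0.246
```

>>> {"op": "send_rows", "data": {"moves": [[0, 0, -0.02, 0], [0.05, 0, 0, 0], [0.05, 0, 0, 0], [0.06, 0, 0, 0], [0.06, 0, 0, 0]]}}

```text
t: 23.92
position: [0.495, -0.0281, 0.0341]
eef_rot: [-180.0, 0.1, -11.3]
wrist_force: [-5.9, 1.0, 4.1]
width: 0.247
```

>>> {"op": "send_rows", "data": {"moves": [[0.06, 0, 0, 0], [0.06, 0, 0, 0], [0.06, 0, 0, 0], [0.06, 0, 0, 0], [0.06, 0, 0, 0]]}}

```text
t: 24.55
position: [0.5127, -0.0317, 0.0341]
eef_rot: [-180.0, 0.1, -11.3]
wrist_force: [-5.2, 1.4, 5.4]
width: 0.246
```

```bash
python3 - <<'E'
from h import *
p=tw(-.012,0)
plan([(*p,.034,-11.25)],mx=.85)
save(env.get_image("scene"),"s13",(150,130,370,300),3.5)
E
```

```text
t 24.55 at [ 0.5127 -0.0317  0.0341] [-1.7999e+02  6.0000e-02 -1.1270e+01] q [-11.  35. 114.   0.  31.  90.] F [-5.2  1.4  5.4] w 23.3
[[0.42, -0.01, 0.0, 0.0]]
end [ 0.5376 -0.036   0.0341] -11.27 1
```

View pics/s13.png

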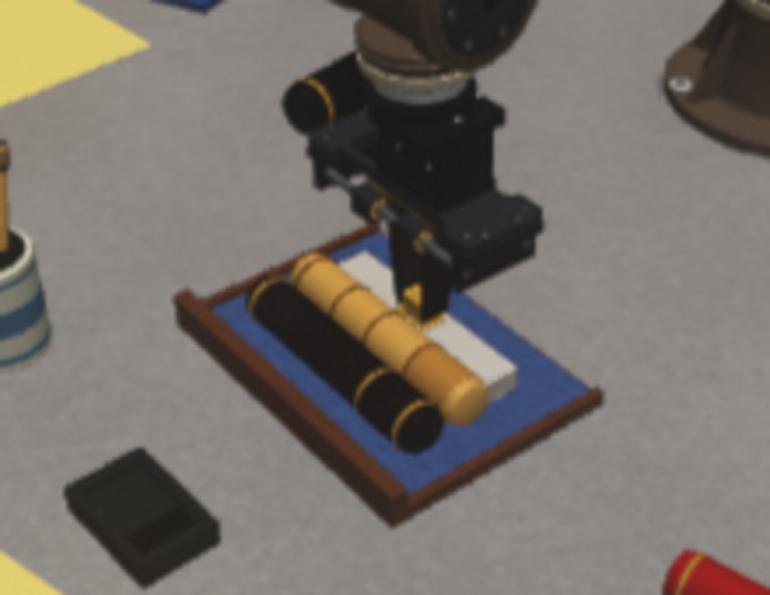

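The bar is pushing the bamboo, which is nearly at the black tube, all parallel. Continuing.

>>> {"op": "send_rows", "data": {"moves": [[0.06, 0, 0, 0], [0.06, 0, 0, 0], [0.06, 0, 0, 0], [0.06, 0, 0, 0], [0.05, 0, 0, 0]]}}

```text
t: 25.22
position: [0.5297, -0.035, 0.0341]
eef_rot: [-180.0, 0.1, -11.3]
wrist_force: [-4.7, -0.1, 5.8]
width: 0.252
```

>>> {"op": "send_rows", "data": {"moves": [[0.04, 0, 0, 0], [0.04, 0, 0, 0], [0.03, 0, 0, 0], [0, 0, 0, 0]]}}

```text
t: 25.72
position: [0.5365, -0.0364, 0.0341]
eef_rot: [-180.0, 0.0, -11.3]
wrist_force: [-3.7, 1.5, 3.4]
width: 0.246
```

```bash
python3 - <<'E'
from h import *
p=tw(-.012,0)
plan([(*p,.034,-11.25)],mx=.85)
save(env.get_image("scene"),"s14",(150,130,370,300),3.5)
E
```

```text
t 25.73 at [ 0.5365 -0.0364  0.0341] [-1.7999e+02  1.0000e-02 -1.1270e+01] q [-11.  36. 111.   0.  33.  90.] F [-3.7  1.5  3.4] w 23.4
[[0.02, -0.01, 0.0, 0.0]]
end [ 0.5378 -0.036   0.0341] -11.27 1
```

View pics/s14.png

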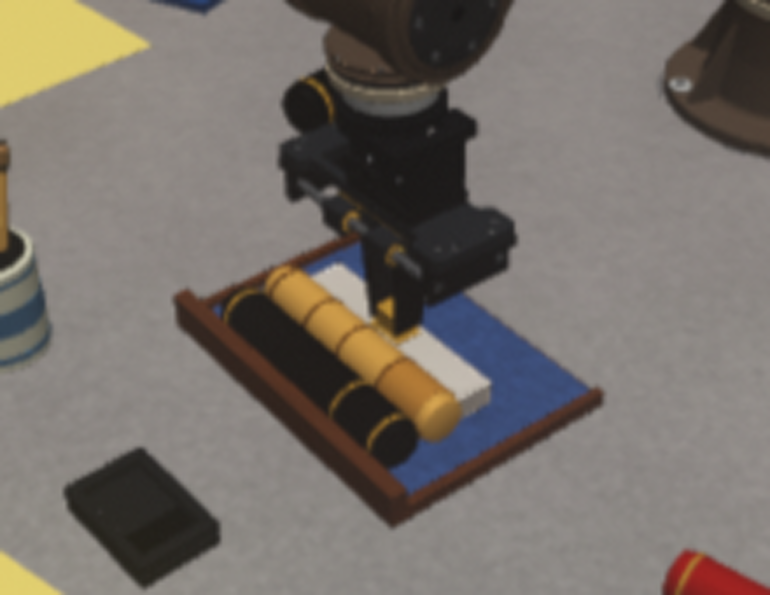

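>>> {"op": "send_rows", "data": {"moves": [[0.02, 0, 0, 0], [0.02, 0, 0, 0], [0, 0, 0, 0]]}}

```text
t: 26.15
position: [0.5379, -0.0367, 0.0341]
eef_rot: [-180.0, 0.1, -11.3]
wrist_force: [-7.9, 1.2, 9.0]
width: 0.246
```

>>> {"op": "send_rows", "data": {"moves": [[0.02, 0, 0, 0], [0, 0, 0, 0], [0, 0, 0, 0]]}}

```text
t: 26.52
position: [0.538, -0.0367, 0.0341]
eef_rot: [-180.0, 0.3, -11.3]
wrist_force: [-13.8, 1.6, 12.7]
width: 0.251
```

```bash
python3 - <<'E'
from h import *
plan([])
d=env.get_image("scene");save(d,"s15",(190,170,330,280),5.5)
E
```

```text
t 26.52 at [ 0.538  -0.0367  0.0341] [-180.      0.25  -11.27] q [-11.  36. 110.   0.  34.  90.] F [-13.8   1.6  12.7] w 23.9
end [ 0.538  -0.0367  0.0341] -11.27 0
```

View pics/s15.png

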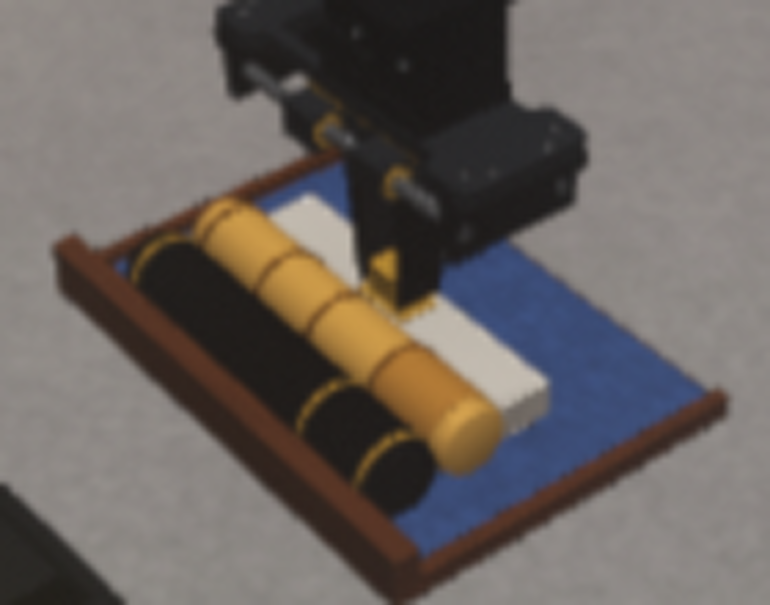

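The push force rose (14 N along -x) with the weight at tray x=-11.5 mm, exactly where a snug row puts it. I'll relax the command and release.

>>> {"op": "send_rows", "data": {"moves": [[-0.02, 0, -0.01, 0], [0, 0, 0, 0], [0, 0, 0, 0]]}}

```text
t: 26.95
position: [0.5379, -0.0367, 0.0341]
eef_rot: [-180.0, 0.1, -11.3]
wrist_force: [-5.5, 2.4, -1.1]
width: 0.25
```

>>> {"op": "send_rows", "data": {"moves": [[0, 0, 0, 0], [0, 0, 0, 0], [0, 0, 0, 0]], "fingers": 0.48}}

```text
t: 27.32
position: [0.5394, -0.037, 0.0347]
eef_rot: [-180.0, -0.1, -11.3]
wrist_force: [0.1, -0.6, -0.0]
width: 0.491
```

>>> {"op": "send_rows", "data": {"moves": [[0, 0, -0.2, 0], [0, 0, -0.6, 0], [0, 0, -0.9, 0], [0, 0, -0.9, 0], [0, -0.8, -0.4, -0.8]]}}

```text
t: 27.95
position: [0.549, 0.0089, 0.2188]
eef_rot: [180.0, -0.3, -6.6]
wrist_force: [1.1, 0.3, -0.6]
width: 0.518
```

```bash
python3 - <<'E'
from h import *
plan([(.5,.2,.22,40),(.5932,.3425,.18,92.6)])
E
```

```text
t 27.95 at [0.549  0.0089 0.2188] [179.99  -0.3   -6.59] q [ -6.  22. 100.  -0.  58.  91.] F [ 1.1  0.3 -0.6] w 49.2
[[-0.13, -0.34, 0.0, -0.86], [-0.1, -0.35, 0.0, -0.86], [-0.07, -0.36, 0.0, -0.86], [-0.03, -0.36, 0.0, -0.86], [0.0, -0.37, 0.0, -0.86]]
[[0.03, -0.36, -0.01, -0.87], [0.06, -0.36, 0.0, -0.86], [0.1, -0.36, -0.01, -0.87], [0.13, -0.34, 0.0, -0.86], [0.27, -0.08, 0.07, -0.88]]
[[0.28, -0.06, 0.07, -0.88], [0.28, -0.03, 0.07, -0.88], [0.28, -0.01, 0.07, -0.88], [0.28, 0.02, 0.06, -0.88], [0.28, 0.05, 0.07, -0.87]]
[[0.28, 0.07, 0.06, -0.88], [0.27, 0.1, 0.07, -0.87], [0.25, 0.12, 0.06, -0.88], [0.24, 0.15, 0.07, -0.87]]
end [0.5934 0.3422 0.1798] 92.59 19
```

>>> {"op": "send_rows", "data": {"moves": [[-0.15, -0.35, 0, -0.85], [-0.1, -0.35, 0, -0.85], [-0.1, -0.35, 0, -0.85], [-0.05, -0.35, 0, -0.85], [0, -0.35, 0, -0.85]], "fingers": 0.35}}

```text
t: 28.58
position: [0.5173, 0.1151, 0.2156]
eef_rot: [180.0, -0.1, 19.2]
wrist_force: [0.3, 0.2, 0.3]
width: 0.653
```

>>> {"op": "send_rows", "data": {"moves": [[0.05, -0.35, 0, -0.85], [0.05, -0.35, 0, -0.85], [0.1, -0.35, 0, -0.85], [0.15, -0.35, 0, -0.85], [0.25, -0.1, 0.05, -0.9]]}}

```text
t: 29.2
position: [0.5056, 0.2144, 0.2129]
eef_rot: [180.0, -0.1, 45.1]
wrist_force: [0.9, -0.8, 0.2]
width: 0.653
```

>>> {"op": "send_rows", "data": {"moves": [[0.3, -0.05, 0.05, -0.9], [0.3, -0.05, 0.05, -0.9], [0.3, 0, 0.05, -0.9], [0.3, 0, 0.05, -0.9], [0.3, 0.05, 0.05, -0.9]]}}

```text
t: 29.82
position: [0.5549, 0.2905, 0.1976]
eef_rot: [180.0, -0.0, 72.0]
wrist_force: [0.0, -0.3, -0.5]
width: 0.648
```

>>> {"op": "send_rows", "data": {"moves": [[0.25, 0.1, 0.05, -0.9], [0.25, 0.1, 0.05, -0.9], [0.25, 0.1, 0.05, -0.9], [0, 0, 0, 0], [0, 0, 0, 0]]}}

```text
t: 30.45
position: [0.5819, 0.3294, 0.1882]
eef_rot: [180.0, -0.0, 87.9]
wrist_force: [1.1, 0.7, -0.9]
width: 0.648
```

```bash
python3 - <<'E'
from h import *
plan([(.5932,.3425,.12,92.6)])
d=env.get_image("top");save(d,"t16",(110,110,370,260),3);save(d,"t16b",(240,140,360,240),6)
print('bam',rect(d,'bam',(245,150,345,220),.027))
print('felt',rect(d,'felt',(240,140,360,240),.008))
E
```

```text
t 30.45 at [0.5819 0.3294 0.1882] [179.99  -0.    87.91] q [24. 33. 84. -0. 62. 26.] F [ 1.1  0.7 -0.9] w 61.6
[[0.11, 0.09, 0.57, -0.39], [0.11, 0.1, 0.57, -0.39]]
end [0.5935 0.3424 0.1198] 92.59 2
bam {'rc': array([598.7, -41.5]), 'size': array([250.2,  85.5]), 'cen': array([591.2, -43.1]), 'ang': np.float64(-12.89), 'ra': 78.8}
felt {'rc': array([542.5, -37.1]), 'size': array([249.1, 171.6]), 'cen': array([510.8, -31.9]), 'ang': np.float64(-10.54), 'ra': 78.9}
```

View pics/t16b.png

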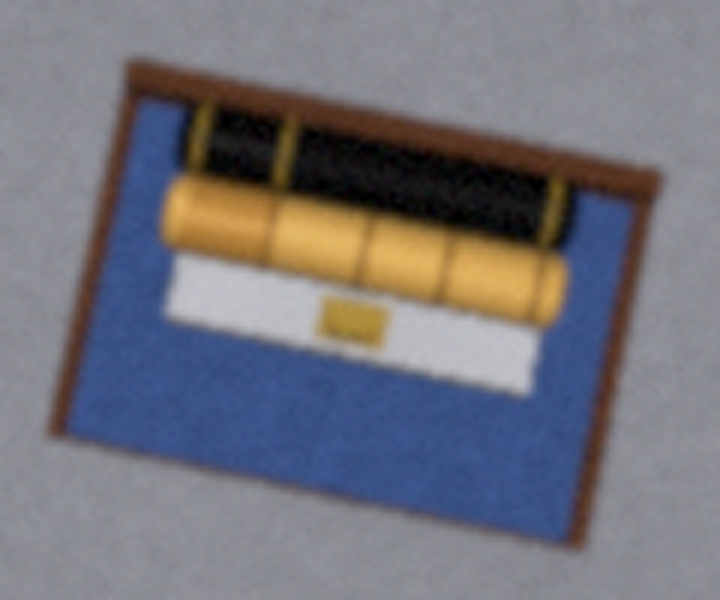

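View pics/t16.png

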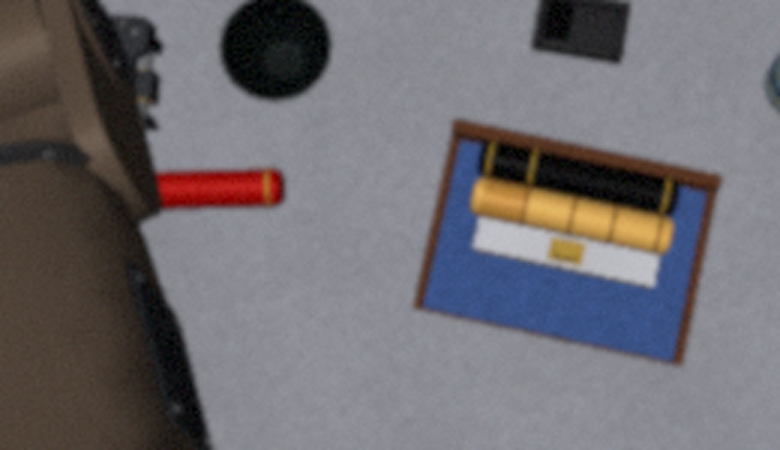

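The row looks snug: black (378,170), bamboo (366,252) and weight (353,322) are parallel to the rail. Checking the numbers while moving to red.

>>> {"op": "send_rows", "data": {"moves": [[0.1, 0.1, 0.55, -0.4], [0.1, 0.1, 0.55, -0.4], [0, 0, 0, 0], [0, 0, 0, 0]]}}

```text
t: 31.0
position: [0.5946, 0.3414, 0.1231]
eef_rot: [179.9, -0.0, 92.7]
wrist_force: [-0.4, 0.4, 0.2]
width: 0.649
```

```bash
python3 - <<'E'
from h import *
plan([(.5932,.3425,.005,92.6)])
d=env.get_image("top")
q=lambda *a:[(240+x/6,140+y/6) for x,y in a]
def rel(w): w=w[:,:2]-TR; return np.round(1000*np.c_[w@EX,w@EY],1)
print('bam ends',rel(unproj(d,q((163,212),(568,290)),.027)),'black ends',rel(unproj(d,q((181,138),(576,213)),.027)),'pw ends mid',rel(unproj(d,q((171,291),(533,361)),.028)))
s=env.get_image("scene");save(s,"s16",(300,220,480,360),4)
print((proj(s,[(.5932,.3425,.038)])-[300,220])*4)
E
```

```text
t 31.00 at [0.5946 0.3414 0.1231] [ 1.7993e+02 -3.0000e-02  9.2740e+01] q [24. 38. 85.  0. 56. 22.] F [-0.4  0.4  0.2] w 61.7
[[0.01, -0.01, 0.66, 0.01], [0.0, -0.01, 0.65, 0.01], [0.01, 0.0, 0.66, 0.0]]
end [0.5933 0.3426 0.0049] 92.62 3
bam ends [[  21.    99.2]
 [  25.2 -101.6]] black ends [[ 58.7  98.5]
 [ 63.3 -98. ]] pw ends mid [[-16.4  87. ]
 [-12.7 -91.8]]
[[349.59394362 356.63117007]]
```

View pics/s16.png

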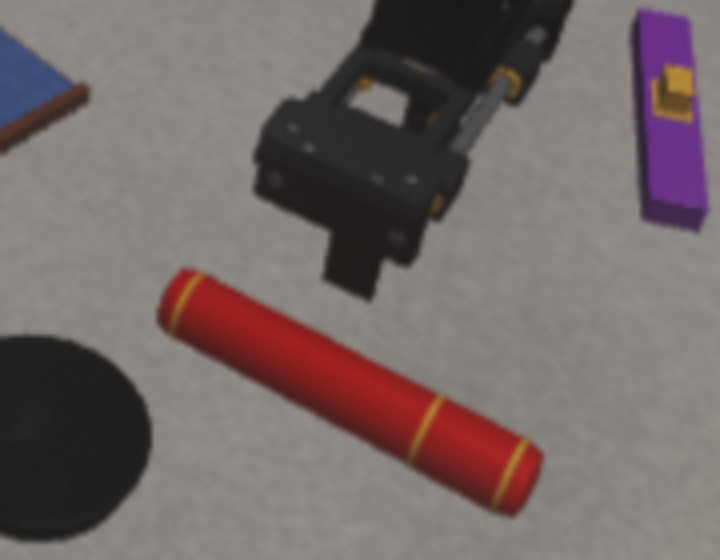

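Tray-frame x values are about 61, 23 and -14 mm, |y|<3 mm, so all within bounds. For red I'll grip higher (TCP 11 mm) so the fingertips clear the lower tubes in the groove.

>>> {"op": "send_rows", "data": {"moves": [[0.01, -0.01, 0.6, 0.01], [0, -0.01, 0.7, 0], [0, 0, 0.57, 0], [0, 0, 0, 0], [0, 0, 0, 0]]}}

```text
t: 31.72
position: [0.594, 0.3425, 0.0115]
eef_rot: [179.9, -0.1, 92.8]
wrist_force: [-0.4, 0.2, 0.4]
width: 0.651
```

>>> {"op": "send_rows", "data": {"moves": [[0, 0, 0, 0], [0, 0, 0, 0], [0, 0, 0, 0], [0, 0, 0, 0], [0, 0, 0, 0]], "fingers": 1, "squeeze": 15}}

```text
t: 32.35
position: [0.5933, 0.3423, 0.0101]
eef_rot: [180.0, -0.0, 92.8]
wrist_force: [-0.2, -1.4, 5.1]
width: 0.398
```

```bash
python3 - <<'E'
from h import *
p=tw(.043,0)
o=env.observe()
plan([(*o["position"][:2],.16,92.6),(*p,.16,78.75)])
s=env.get_image("scene");save(s,"s17",(300,220,480,360),4)
E
```

```text
t 32.35 at [0.5933 0.3423 0.0101] [ 1.7996e+02 -2.0000e-02  9.2770e+01] q [24. 46. 89.  0. 45. 22.] F [-0.2 -1.4  5.1] w 37.8
[[0.0, 0.0, -0.83, 0.01], [0.0, 0.0, -0.83, 0.01], [0.0, 0.0, -0.84, 0.01], [-0.81, -0.04, 0.0, 0.29], [-0.81, -0.02, 0.0, 0.29]]
[[-0.81, 0.01, 0.0, 0.29], [-0.81, 0.03, 0.0, 0.29], [-0.81, 0.06, 0.0, 0.29], [-0.81, 0.08, 0.0, 0.29], [-0.8, 0.11, 0.0, 0.28]]
[[-0.8, 0.14, 0.0, 0.29]]
end [ 0.5919 -0.047   0.1601] 78.73 11
```

View pics/s17.png

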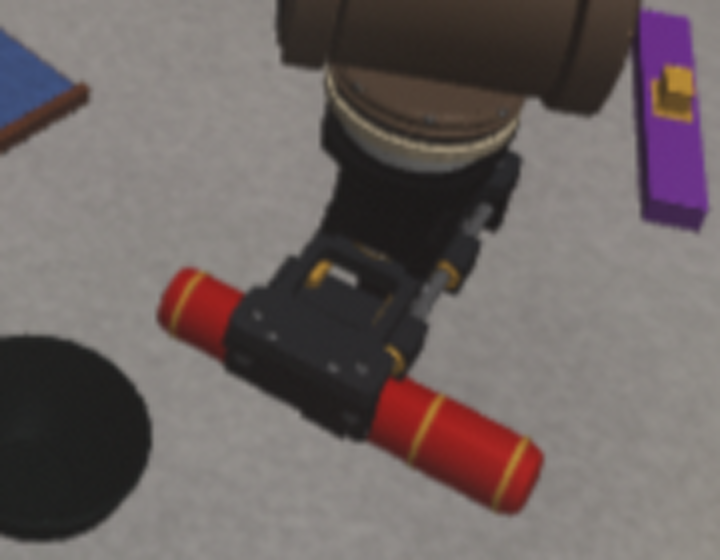

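Red is gripped at its middle. Lifting and carrying.

>>> {"op": "send_rows", "data": {"moves": [[0, 0, -0.3, 0], [0, 0, -0.8, 0], [0, 0, -0.8, 0], [0, 0, -0.6, 0], [-0.4, 0, 0, 0.15]]}}

```text
t: 33.02
position: [0.595, 0.3191, 0.1633]
eef_rot: [179.7, -0.1, 91.9]
wrist_force: [-0.7, -0.2, -1.5]
width: 0.398
```

>>> {"op": "send_rows", "data": {"moves": [[-0.8, 0, 0, 0.3], [-0.8, 0, 0, 0.3], [-0.8, 0, 0, 0.3], [-0.8, 0.05, 0, 0.3], [-0.8, 0.05, 0, 0.3]]}}

```text
t: 33.65
position: [0.592, 0.0757, 0.1587]
eef_rot: [-179.9, 0.0, 82.8]
wrist_force: [0.4, 0.4, -1.6]
width: 0.399
```

>>> {"op": "send_rows", "data": {"moves": [[-0.8, 0.1, 0, 0.3], [-0.8, 0.1, 0, 0.3], [-0.3, 0.05, 0, 0.1], [0, 0, 0, 0], [0, 0, 0, 0]]}}

```text
t: 34.28
position: [0.5908, -0.0359, 0.1592]
eef_rot: [-180.0, -0.0, 78.7]
wrist_force: [0.9, 0.8, -0.9]
width: 0.397
```

```bash
python3 - <<'E'
from h import *
p=tw(.043,0)
plan([(*p,.10,78.75)])
s=env.get_image("scene");save(s,"s18",(150,110,370,300),3.2)
E
```

```text
t 34.27 at [ 0.5908 -0.0359  0.1592] [-1.7997e+02 -2.0000e-02  7.8720e+01] q [-10.  29.  98.   0.  54.   1.] F [ 0.9  0.8 -0.9] w 37.7
[[-0.09, 0.02, 0.49, 0.0], [-0.09, 0.03, 0.5, 0.0]]
end [ 0.5916 -0.0471  0.0998] 78.72 2
```

View pics/s18.png

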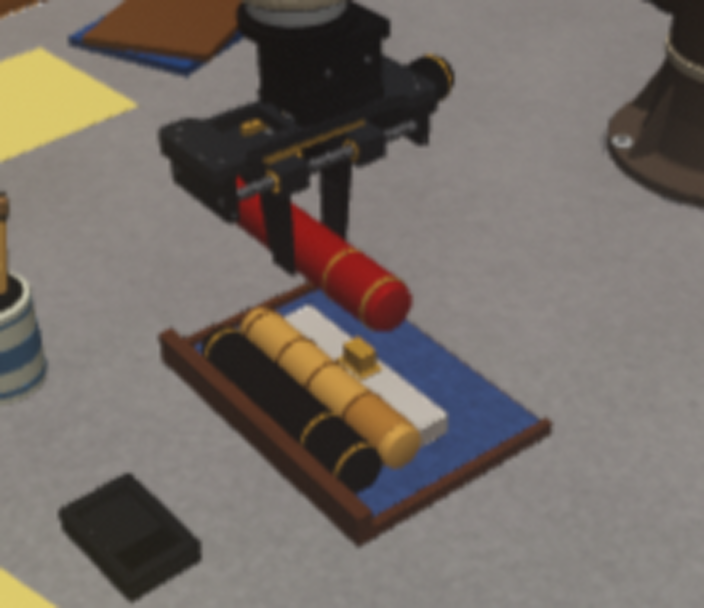

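>>> {"op": "send_rows", "data": {"moves": [[-0.09, 0.02, 0.5, 0], [-0.09, 0.03, 0.5, 0], [0, 0, 0.4, 0], [0, 0, 0.2, 0], [0, 0, 0, 0]]}}

```text
t: 34.95
position: [0.5918, -0.0473, 0.0631]
eef_rot: [-179.9, -0.0, 78.7]
wrist_force: [-0.4, 0.1, -1.5]
width: 0.395
```

>>> {"op": "send_rows", "data": {"moves": [[0, 0, 0, 0], [0, 0, 0, 0]]}}

```text
t: 35.2
position: [0.5923, -0.048, 0.0643]
eef_rot: [179.9, -0.0, 78.7]
wrist_force: [-0.4, 0.1, -1.2]
width: 0.396
```

```bash
python3 - <<'E'
from h import *
p=tw(.043,0)
plan([(*p,.051,78.75)])
s=env.get_image("scene");save(s,"s19",(190,150,330,280),4.5)
E
```

```text
t 35.20 at [ 0.5923 -0.048   0.0643] [179.92  -0.    78.68] q [-11.  36. 102.   0.  42.   0.] F [-0.4  0.1 -1.2] w 37.6
[[0.02, -0.01, 0.22, -0.01]]
end [ 0.5919 -0.0468  0.0511] 78.74 1
```

View pics/s19.png

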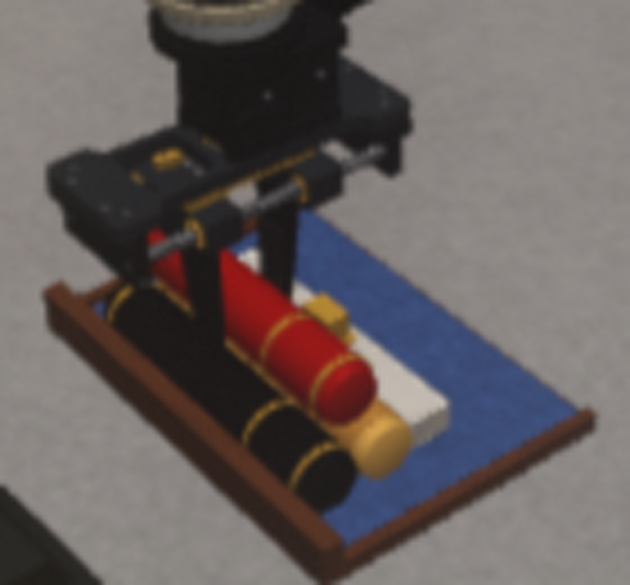

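Red hovers over the groove with the row unchanged. Lowering slowly until contact.

>>> {"op": "send_rows", "data": {"moves": [[0.02, -0.01, 0.08, 0], [0, 0, 0.07, 0], [0, 0, 0, 0], [0, 0, 0, 0]]}}

```text
t: 35.75
position: [0.5916, -0.0468, 0.0544]
eef_rot: [-180.0, -0.0, 78.7]
wrist_force: [0.1, 0.2, 0.0]
width: 0.396
```

>>> {"op": "send_rows", "data": {"moves": [[0, 0, 0.04, 0], [0, 0, 0, 0], [0, 0, 0, 0]]}}

```text
t: 36.12
position: [0.5915, -0.0468, 0.052]
eef_rot: [180.0, -0.0, 78.7]
wrist_force: [0.2, 0.1, -0.3]
width: 0.399
```

>>> {"op": "send_rows", "data": {"moves": [[0, 0, 0.02, 0], [0, 0, 0, 0], [0, 0, 0, 0]]}}

```text
t: 36.5
position: [0.5917, -0.0468, 0.051]
eef_rot: [180.0, -0.0, 78.7]
wrist_force: [-0.5, 0.2, 2.7]
width: 0.394
```

Contact (the force went from -1.3 to +2.7 N) at the predicted height. Releasing.

>>> {"op": "send_rows", "data": {"moves": [[0, 0, 0, 0], [0, 0, 0, 0], [0, 0, 0, 0], [0, 0, 0, 0]], "fingers": 0.46}}

```text
t: 37.0
position: [0.5915, -0.0468, 0.0507]
eef_rot: [-180.0, -0.0, 78.7]
wrist_force: [0.6, -0.2, 0.1]
width: 0.54
```

>>> {"op": "send_rows", "data": {"moves": [[0, 0, -0.2, 0], [0, 0, -0.5, 0], [0, 0, -0.8, 0], [0, 0, -0.9, 0], [0, 0, -0.6, 0]]}}

```text
t: 37.62
position: [0.5917, -0.0468, 0.2344]
eef_rot: [179.8, -0.0, 78.7]
wrist_force: [0.0, 1.2, 0.5]
width: 0.538
```

>>> {"op": "send_rows", "data": {"moves": [[0.8, 0, 0, 0], [0.9, 0, 0, 0], [0.9, 0, 0, 0], [0.9, 0, 0, 0], [0.5, 0, 0, 0]]}}

```text
t: 38.25
position: [0.6385, 0.1911, 0.2317]
eef_rot: [180.0, -0.0, 78.8]
wrist_force: [0.8, -0.5, 0.2]
width: 0.542
```

```bash
python3 - <<'E'
from h import *
plan([])
s=env.get_image("scene");save(s,"s20",(150,140,330,290),4)
d=env.get_image("top");save(d,"t20",(240,140,360,240),6)
EYy=EY
for kind,roi,z in(('red',(262,150,342,200),.060),):
    hsv=cv2.cvtColor(d["image"],cv2.COLOR_RGB2HSV).astype(int)
    m=(hsv[...,1]>150)&((hsv[...,0]<6)|(hsv[...,0]>174))&(hsv[...,2]>80);k=np.zeros_like(m);x0,y0,x1,y1=roi;k[y0:y1,x0:x1]=m[y0:y1,x0:x1]
    ys,xs=np.nonzero(k);W=unproj(d,np.c_[xs,ys],z)[:,:2]-TR
    c,sz,a=cv2.minAreaRect((np.c_[W@EX,W@EY]*1000).astype(np.float32));print('red in tray',c,sz,a)
o=np.load('x.npy') if 0 else None
E
```

```text
t 38.25 at [0.6385 0.1911 0.2317] [ 1.7997e+02 -3.0000e-02  7.8770e+01] q [11. 31. 82.  0. 67. 22.] F [ 0.8 -0.5  0.2] w 51.5
end [0.6385 0.1911 0.2317] 78.77 0
red in tray (43.971282958984375, -1.39056396484375) (195.3717803955078, 35.883296966552734) 89.78003692626953
```

View pics/s20.png

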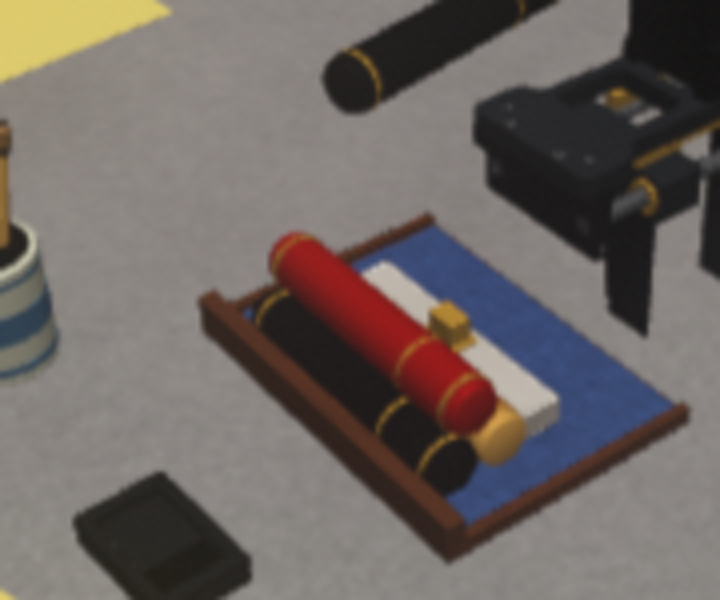

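View pics/t20.png

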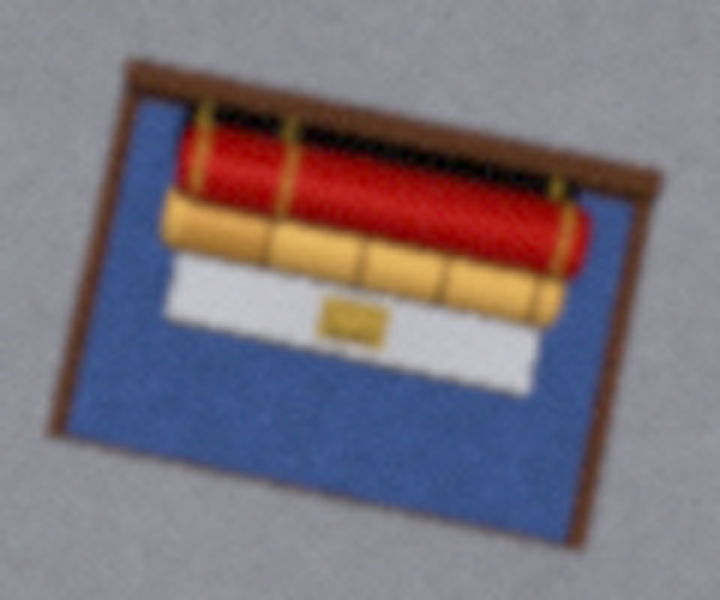

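Red rests at tray x=44 mm, y=-1 mm and is parallel. The weight and bamboo pixels are unchanged. I'll settle and hand in.

>>> {"op": "send_rows", "data": {"moves": [[0, 0, 0, 0], [0, 0, 0, 0], [0, 0, 0, 0], [0, 0, 0, 0]]}}

```text
t: 38.85
position: [0.6387, 0.1879, 0.231]
eef_rot: [180.0, -0.0, 78.6]
wrist_force: [-0.1, -0.3, 1.6]
width: 0.538
```

```bash
python3 - <<'E'
from h import *
d=env.get_image("top");save(d,"t21",(160,80,440,240),2.8)
print(env.finish_job())
E
```

```text
the job is handed in; nothing more can be done
None
```

View pics/t21.png

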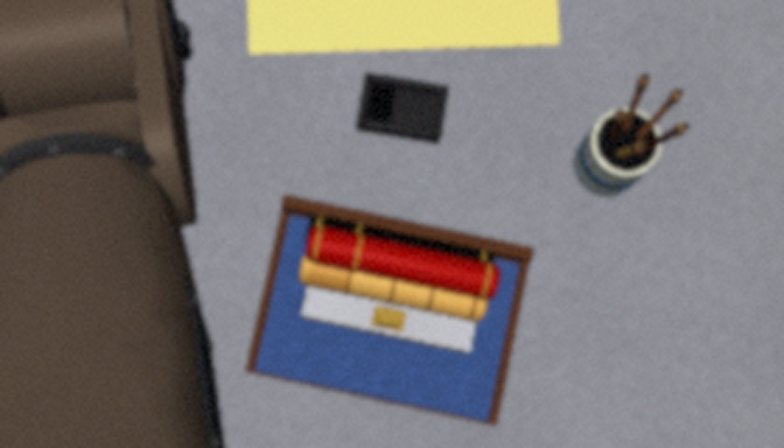

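The stack is built and the job is handed in at about 39 s, with no verdict reported. I laid the small black tube along the back rail, then the bamboo tube beside it. I slid the marble paperweight up by its knob until the push force rose to about 14 N, let go, and laid the red tube in the groove.

- **Positions:** in the tray frame the last measurements were black at x about 61 mm, bamboo 23 mm, paperweight -14 mm by camera, and red 44 mm. All were within about 3 mm lengthways and 1.5° of the tray's long axis.
- **Red tube:** it touched down at the predicted height and stayed in place after release. Its height was not measured again after that.
- **Release:** everything is let go and the gripper is well clear at 0.23 m height.
- **One disagreement:** the arm put the paperweight at -11.5 mm, 3 mm from the camera reading. Both are within the allowed range of -27 to -7 mm.
- **Bystanders:** the inkstone and brush jar look unmoved in the last picture. The arm hid the ink bowl in that picture, so I did not check it at the end. The last view of it, before the red tube was lifted, showed it in place, and the gripper passed clear above it afterwards.

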